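Box a plaster model in a folding duplicating frame

TASK

Box the plaster jaw model for duplicating: first stand the loose model, teeth up, square in the middle of the folding metal frame's base plate. Then swing the two hinged side walls fully upright by the small barrel tabs on their edges, and last the hinged front wall, whose corner lips lap round the side walls. The model must end standing clear of all four walls, and the jar and the wax pack nearby are left alone.

Things in the scene. Friction and masses are not known exactly. Their poses are not given: they have to be found in the camera images.
- plaster_model: loose plaster jaw model, teeth up: trimmed base 13 mm thick, 74 (x) x 67 (y) mm, with a tooth arch, 32 mm high in all, about 110 g. Origin: centre of its underside. Hold it by the base across y: the straight heel (54 mm long, y = -33.5 mm) and the short front (20 mm long, y = +33.5 mm) are parallel; the other sides taper. It first stands on a 2 mm thick bench pad.
- duplicating_frame: aluminium frame, fixed to the bench. Base plate 122 x 122 mm, top face 8 mm above the bench. A fixed back wall stands on its +x edge (top at 57.5 mm). Hinged to the -x, +y and -y edges are the front, left and right walls, folded outward at first. The erected box is 109 x 109 mm inside. Origin: plate centre, bench height; x to the back wall, y to the left wall, z up.
- front_wall (a joint): angle of the front wall, rad: 0 lying level outward, 1.571 upright (stop). Stiff hinge: it stays where it is left. Wall 130 mm long, 45 mm high, 5 mm thick; two corner lips on its ends reach 10 mm inward when it is upright, outside the side walls.
- left_wall (a joint): angle of the left (+y) side wall, rad: 0 lying level outward, 1.571 upright (stop). Stiff hinge. Wall 107 mm long, 45 mm high, 5 mm thick.
- right_wall (a joint): angle of the right (-y) side wall, rad: 0 lying level outward, 1.571 upright (stop). Stiff hinge. Wall 107 mm long, 45 mm high, 5 mm thick.
- front_wall_tab (a point): centre of the barrel on the front wall's tab, 60 mm from its hinge axis. Each wall has such a tab in the middle of its free edge: a neck 7 mm wide ending in a barrel 14 mm long (parallel to the hinge) and 10 mm in diameter, 10 mm clear of the wall's edge. Pinched by its two end faces, the barrel turns between the finger pads as the wall is raised.
- left_wall_tab (a point): the same point on the left wall's tab
- right_wall_tab (a point): the same point on the right wall's tab
- front_wall_hinge (a point): middle of the front wall's hinge axis, 57 mm from the frame's centre and 12.5 mm above the bench; the axis runs along the frame's y
- left_wall_hinge (a point): middle of the left wall's hinge axis, 57 mm from the frame's centre, 12.5 mm above the bench; the axis runs along the frame's x
- right_wall_hinge (a point): middle of the right wall's hinge axis, 57 mm from the frame's centre, 12.5 mm above the bench; the axis runs along the frame's x
- jar: bystander: paste jar, 43 mm diameter, 72 mm high, standing; origin at the centre of its underside
- wax_pack: bystander: flat stack of wax sheets, 151 x 78 x 11 mm, on a 3 mm glass plate lying on the pad; origin at the centre of its underside
Not all that is in view belongs to the job. Of the things that look like the plaster_model, take the one that is nearest to the robot's base at the start.

How it is judged:
By the outcome, as a careful person would: the job done as asked, in the order asked, and still so for the second after the job is handed in, with the robot touching nothing.
It also fails if it takes over 67 s, if anything falls off the work surface, if the arm or the gripper's body presses on something with over 40 N, if the wrist force passes 120 N, or if a joint passes its speed limit or range.

ROBOT

A 7-joint arm with a two-finger parallel gripper is mounted at the origin on a cart in front of the work surface, level with it; the furniture and walls round the work are solid. World frame = base frame: x ahead of the robot, y to its left, z up, the work surface at z = 0. Lengths are in m, angles in rad, forces in N, time in s.
With the tool pointing down it reaches from about 0.35 to 0.9 m from the base axis. Payload 19.9 kg.
Tool frame: the origin (TCP) lies at the very end of the fingers, on their centre line; the grasp point (between the pads) lies 19 mm behind it (env.grip_depth is the distance from the TCP to the grasp point, in m); y points along the fingers, z is the direction in which the jaws open and shut, and the axes are right-handed (so a half turn about y gives the same grasp; the last joint's range is limited). The gripper opens to 85 mm and grips with 20 to 120 N. Pads are 22 mm wide; open, the fingers measure 114 mm over their backs; the gripper's body (76 mm by 85 mm) begins 54 mm behind the grasp point. The pads swing forward as they close: fully open they stand 13 mm farther back than shut.
Start: joints at [-1.24, 0.417, -0.01, 1.614, 0.005, 1.111, -0.053], TCP at [0.228, 0.582, 0.231] pointing down, gripper open.
Joint ranges: [-2.81, 2.81], [-0.39, 2.02], [-1.27, 1.25], [0.06, 2.57], [-1.19, 4.33], [0.19, 2], [-2.82, 2.82]. Speed limits (rad/s): [1.89, 1.89, 2.39, 2.39, 3.01, 3.01, 3.01].

INTERFACE

Orientations are given as a unit quaternion [w, x, y, z].
In Python, from cell import env, read_camera, recognise gives the robot as it stands.
- The arm moves only by the tool send_rows, never from a script. Its argument "steps" is a list of rows, each a list of 4 numbers: the shift along the tool's x, y, z in cm, then the turn about the tool's y in rad. A call has 1 to 8 rows; each row is the pose to reach, as a shift and turn from the pose commanded when the call began, along the tool's axes at that moment; what a row does not reach only later rows make up. A row lasts 1/10 s, in which the tool goes at most 50 mm and 8.59 degrees, less where a joint would pass 70% of its speed; a pose out of reach is approached as far as the arm can. A call with a gripper value outside its range is refused whole. "fingers" is the finger opening in cm, from 0 to 8.54, set as the call begins (left out, the last holds). The fingers move at their own pace and stop on an object; "grip_force" is the grip in N (left out, the last holds). Time passes only in rows, so rows that repeat a pose let the fingers close. It gives the time, the measured TCP pose, the force and the opening at its end, in the units of the state.
- env.observe(): the state, without advancing time (a new reading comes with each control period).
- read_camera(name): name is "scene" or "top" or "wrist"; returns a dict with "img" (400x640x3 uint8, blue, green, red), "mtx" (3x3 intrinsics, pixels), "k1" (the pictures are not rectified: a ray, as slopes to the right and down, at radius r is drawn at 1 + k1 r^2 times it, then the intrinsics apply), "rvec" (rotation vector, rad) and "tvec" (3), from world to camera coordinates, as OpenCV has them; the wrist camera has in their place "hand_eye" (4x4, takes a point from camera to tool coordinates, whose origin is the TCP and whose axes are the tool frame's). Camera axes: x right, y down, z forward; pixel columns grow to the right and rows downward; lengths in m; the calibration is good to about 2 mm. A picture is of the moment at which its call begins: read the wrist's pose just before it. There is no depth.
- env.sign_off(): hands the job in, once; it reports no verdict.
Trained networks look in a picture, given as the dict that the camera call returned (one of the last four; its "shot" number tells which), for a name from the list of things; names that differ only in an ending like _2 or _b are one class to them, and where a whole thing is asked for, a point or a joint stands for the part that bears it (a point fixed in the world has none). Each returns a list of dicts, best first, with "score" (0 to 1); they miss things now and then, are a little off and sometimes report something else, mostly with a low value. They report only what shows in the picture. A call takes as long as a camera call. They do not tell look-alikes from the thing itself.
- recognise(label, picture): "box" ([left, top, width, height] in pixels, round what is visible of it).
The state is a dict: "time": time; "joint_positions": joint angles; "joint_velocities": joint speeds; "tau": joint torques, N m; "eef_pos": TCP position; "orientation": TCP orientation; "force": force on the tool from outside, world axes, zero at the start; "ft_torque": the same for the moment, N m; "grip_width": opening from 0.0 (shut) to 1.0 (fully open).
Only numpy, scipy, OpenCV 4.12 (cv2) and the standard library are available. Lean on these libraries where they do the work, as an engineer would, in place of code of your own. Each camera call takes 0.05 s, during which the arm holds its last target.

## Working session

There is one attempt and no reset: what is moved stays moved. The work goes in short steps, Python scripts to look and compute and a tool call to move; the robot and the scene stay as the last step left them, time stands still between calls to the robot, and variables do not carry over. Pictures are saved under pics/ and viewed, and the job is handed in when it is done.

Besides the shell and the picture viewer there is one more tool, called as name([rows], argument=value, ...), one row to a line, values as JSON. send_rows: Moves the arm, as the interface text tells. Its arguments: {"type":"object","properties":{"steps":{"type":"array","items":{"type":"array","items":{"type":"number"}}},"fingers":{"type":"number"},"grip_force":{"type":"number"}},"required":["steps"]}

```bash
ls; mkdir -p pics
cat > h.py <<'E'
import numpy as np, cv2
from scipy.spatial.transform import Rotation as R
def Rq(q): return R.from_quat([q[1],q[2],q[3],q[0]]).as_matrix()
E
python3 - <<'E'
from cell import env, read_camera, recognise
import cv2,pickle
s=env.observe(); print({k:s[k] for k in('time','eef_pos','orientation','grip_width','force')}, env.grip_depth)
d={}
for n in('scene','top'):
    p=read_camera(n); cv2.imwrite(f'pics/{n}0.png',p['img']); d[n]=p
    print(n,p['mtx'].tolist() if hasattr(p['mtx'],'tolist') else p['mtx'],p['k1'],p['rvec'],p['tvec'])
    for l in('plaster_model','duplicating_frame','front_wall','left_wall_tab','right_wall_tab','front_wall_tab','jar','wax_pack'):
        print(n,l,[([round(float(x)) for x in r['box']],round(r['score'],2)) for r in recognise(l,p)])
pickle.dump(d,open('d0.pkl','wb'))
E
```

```text
pics
{'time': 0.0, 'eef_pos': array([0.22753237, 0.58173963, 0.23065672]), 'orientation': array([-0.6944199 ,  0.69529886, -0.13107849,  0.13099209]), 'grip_width': 1.001451807281588, 'force': array([ 0.17426471,  0.14528798, -0.94534074])} 0.0187
scene [[518.1383150190926, 0.0, 316.3468440469756], [0.0, 518.1383150190926, 193.88438702615895], [0.0, 0.0, 1.0]] -0.16794612662132852 [ 1.06583213 -2.01505786  1.28770034] [0.41961082 0.21902639 1.23667459]
scene plaster_model [([261, 226, 28, 14], 0.84), ([323, 167, 69, 34], 0.73), ([210, 241, 29, 22], 0.68)]
scene duplicating_frame [([329, 167, 64, 34], 0.72), ([284, 195, 14, 21], 0.5)]
scene front_wall [([357, 186, 34, 15], 0.7)]
scene left_wall_tab [([331, 190, 23, 10], 0.6)]
scene right_wall_tab [([364, 176, 25, 12], 0.69)]
scene front_wall_tab [([355, 187, 39, 14], 0.67), ([323, 168, 72, 34], 0.65)]
scene jar [([282, 191, 15, 26], 0.91)]
scene wax_pack [([196, 210, 44, 28], 0.92), ([329, 168, 58, 36], 0.73)]
top [[488.8709480316568, 0.0, 316.3839646895792], [0.0, 488.8709480316568, 202.42644237993937], [0.0, 0.0, 1.0]] -0.14287061005230497 [ 2.16579971 -2.19544123  0.03587426] [0.15226711 0.57484823 1.49579474]
top plaster_model [([250, 213, 23, 24], 0.8), ([202, 222, 21, 21], 0.74), ([350, 169, 77, 59], 0.59)]
top duplicating_frame [([350, 170, 70, 57], 0.92)]
top front_wall [([366, 210, 42, 20], 0.6), ([211, 156, 34, 49], 0.56)]
top left_wall_tab [([348, 176, 19, 35], 0.62)]
top right_wall_tab [([402, 176, 22, 31], 0.76)]
top front_wall_tab [([368, 209, 41, 20], 0.95), ([212, 157, 33, 49], 0.2)]
top jar [([292, 187, 15, 14], 0.7), ([351, 170, 72, 61], 0.43)]
top wax_pack [([211, 158, 34, 47], 0.67)]
```

```bash
cat >> h.py <<'E'
def ray(p,u,v,Twc=None):
    """world origin, dir for pixel"""
    K=np.array(p['mtx']);x=(u-K[0,2])/K[0,0];y=(v-K[1,2])/K[1,1]
    rd=np.hypot(x,y);r=rd
    for _ in range(50): r=rd/(1+p['k1']*r*r)
    s=r/rd if rd>0 else 1
    d=np.array([x*s,y*s,1.])
    if Twc is None:
        Rm=cv2.Rodrigues(np.array(p['rvec']))[0];o=-Rm.T@np.array(p['tvec']);return o,Rm.T@d
    return Twc[:3,3],Twc[:3,:3]@d
def onz(p,u,v,z,Twc=None):
    o,d=ray(p,u,v,Twc);return o+d*(z-o[2])/d[2]
def proj(p,P,Twc=None):
    P=np.asarray(P,float)
    if Twc is None:
        Rm=cv2.Rodrigues(np.array(p['rvec']))[0];c=Rm@P+np.array(p['tvec']).ravel()
    else: c=Twc[:3,:3].T@(P-Twc[:3,3])
    x,y=c[0]/c[2],c[1]/c[2];f=1+p['k1']*(x*x+y*y);K=np.array(p['mtx'])
    return np.array([K[0,0]*x*f+K[0,2],K[1,1]*y*f+K[1,2]])
def wristT(p,s):
    T=np.eye(4);T[:3,:3]=Rq(s['orientation']);T[:3,3]=s['eef_pos'];return T@np.array(p['hand_eye'])
E
python3 - <<'E'
import pickle;from h import *
d=pickle.load(open('d0.pkl','rb'));p=d['top']
for n,u,v,z in [('m1',261.5,225,.015),('m2',212.5,232.5,.015),('frame',387,193,.01),('front',387,220,.01),('L',357,193,.012),('Rt',413,192,.012),('jar',299,193,.05),('wax',228,181,.01)]:
    print(n,onz(p,u,v,z).round(3))
i=p['img'][130:270,180:450];cv2.imwrite('pics/topc.png',cv2.resize(i,None,fx=2.9,fy=2.9,interpolation=cv2.INTER_CUBIC))
print(Rq([-0.6944199 ,  0.69529886, -0.13107849,  0.13099209]).round(3))
E
```

```text
m1 [0.509 0.316 0.015]
m2 [0.487 0.471 0.015]
frame [ 0.604 -0.076  0.01 ]
front [ 0.52  -0.074  0.01 ]
L [0.605 0.018 0.012]
Rt [ 0.605 -0.157  0.012]
jar [0.604 0.196 0.05 ]
wax [0.649 0.422 0.01 ]
[[ 0.931 -0.     0.364]
 [-0.364 -0.001  0.931]
 [ 0.    -1.    -0.001]]
```

View pics/scene0.png

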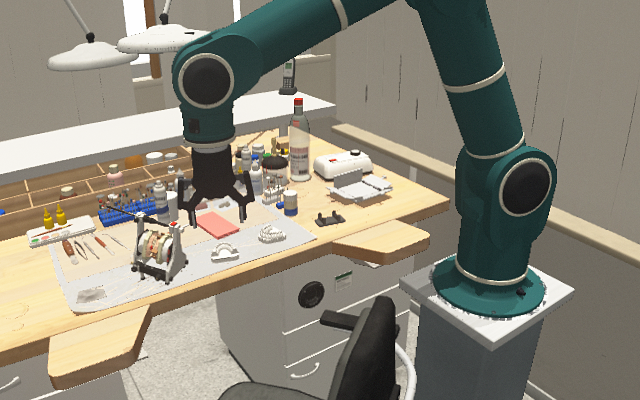

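View pics/top0.png

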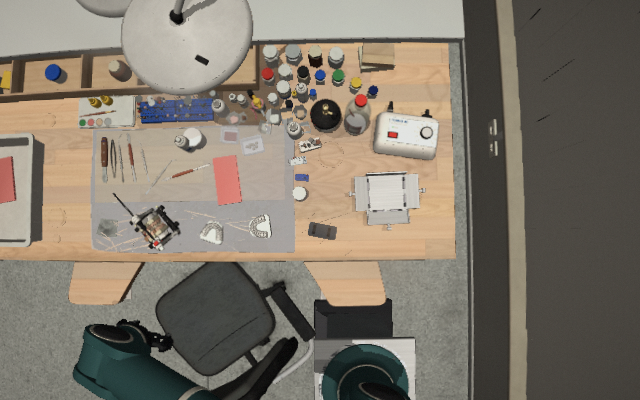

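```bash
sleep 1
```

```text
(no output)
```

View pics/topc.png

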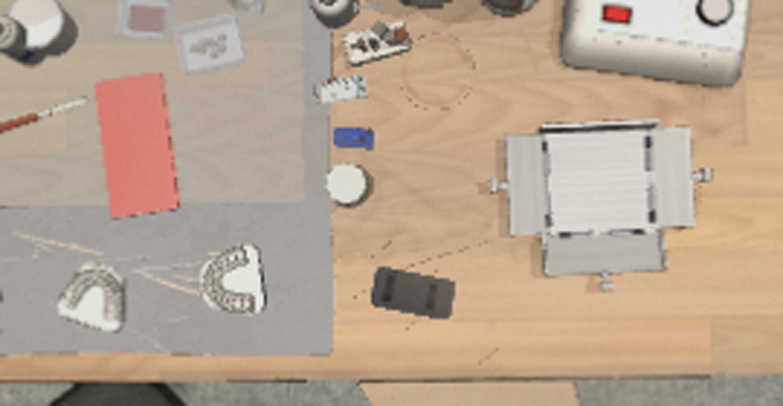

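Candidates that look like the model, in the top picture: A (261,226) at about (0.51, 0.32), 0.60 m from the base; B (212,232) at about (0.49, 0.47), 0.68 m; and the cast in the articulator (155,228), further still. I choose A, the nearest. Next I move the wrist camera over it for a close check.

send_rows([
  [4.5, 0, -1.8, -0.06],
  [9, 0, -3.6, -0.12],
  [13.5, 0, -5.4, -0.18],
  [18, 0, -7.2, -0.24],
  [22.5, 0, -9, -0.3],
  [27, 0, -10.9, -0.36],
  [31.5, 0, -12.8, -0.42],
  [35.7, 0, -14.6, -0.48],
])

```text
time: 1.7
eef_pos: [0.5084, 0.3142, 0.2315]
orientation: [0.706, -0.706, -0.039, 0.038]
force: [1.2, 1.3, -0.8]
grip_width: 1.0
```

```bash
cat > snap.py <<'E'
import sys,pickle
from cell import env, read_camera, recognise
from h import *
n=sys.argv[1]
s=env.observe(); p=read_camera('wrist'); T=wristT(p,s)
cv2.imwrite(f'pics/{n}.png',p['img']); pickle.dump((p,s,T),open(n+'.pkl','wb'))
print(s['time'],s['eef_pos'].round(4),Rq(s['orientation']).round(3).tolist(),s['grip_width'],s['force'].round(1)); print('cam',T[:3,3].round(3))
for l in sys.argv[2:]:
    print(l,[([round(float(x)) for x in r['box']],round(r['score'],2)) for r in recognise(l,p)])
E
python3 snap.py w1 plaster_model
```

```text
1.7 [0.5084 0.3142 0.2315] [[0.994, 0.0, -0.109], [0.109, 0.0, 0.994], [0.0, -1.0, 0.0]] 0.9998244064402061 [ 1.2  1.3 -0.8]
cam [0.423 0.305 0.375]
plaster_model [([294, 138, 56, 56], 0.92), ([414, 135, 62, 60], 0.6)]
```

View pics/w1.png

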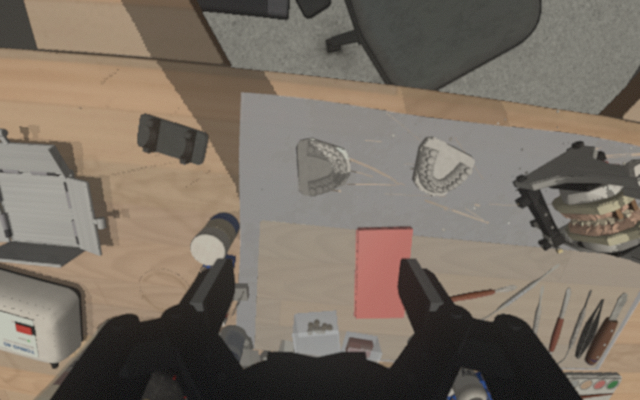

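Run:
```python
import pickle;from h import *
p,s,T=pickle.load(open('w1.pkl','rb'))
i=p['img'][120:210,270:370];cv2.imwrite('pics/w1c.png',cv2.resize(i,None,fx=6,fy=6,interpolation=cv2.INTER_CUBIC))
```

```text
(no output)
```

View pics/w1c.png

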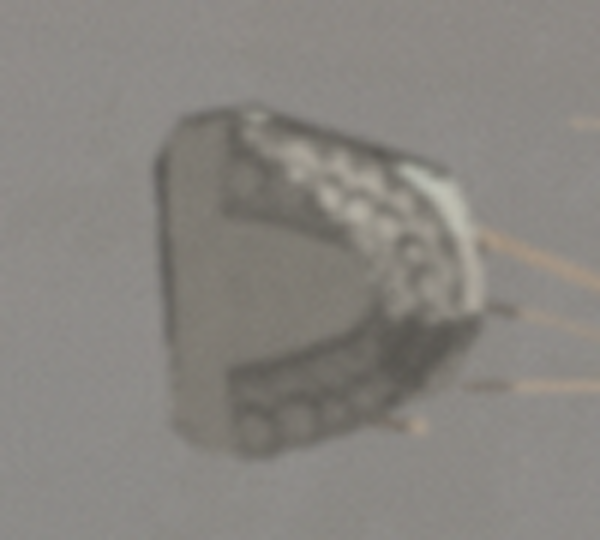

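send_rows([
  [3, 3, 0, 0],
  [6, 6, 0, 0],
  [8.5, 10, 0, 0],
  [8.5, 10, 0, 0],
  [8.5, 10, 0, 0],
])

```text
time: 2.3
eef_pos: [0.5911, 0.3249, 0.1305]
orientation: [-0.706, 0.706, 0.037, -0.038]
force: [-0.0, -0.4, 0.9]
grip_width: 1.001
```

```bash
python3 snap.py w2 plaster_model
python3 - <<'E'
import pickle;from h import *
p,s,T=pickle.load(open('w2.pkl','rb'))
u,v=[int(x) for x in proj(p,[.509,.316,.015],T)];print(u,v)
a,b=max(u-80,0),max(v-60,0)
i=p['img'][b:b+120,a:a+160];print(a,b);cv2.imwrite('pics/w2c.png',cv2.resize(i,None,fx=5,fy=5,interpolation=cv2.INTER_CUBIC))
E
```

```text
2.3 [0.5911 0.3249 0.1305] [[0.994, -0.002, -0.107], [0.107, -0.001, 0.994], [-0.002, -1.0, -0.001]] 1.0011749592387795 [-0.  -0.4  0.9]
cam [0.506 0.316 0.274]
plaster_model [([281, 51, 82, 93], 0.85), ([456, 51, 94, 90], 0.74)]
315 103
235 43
```

View pics/w2c.png

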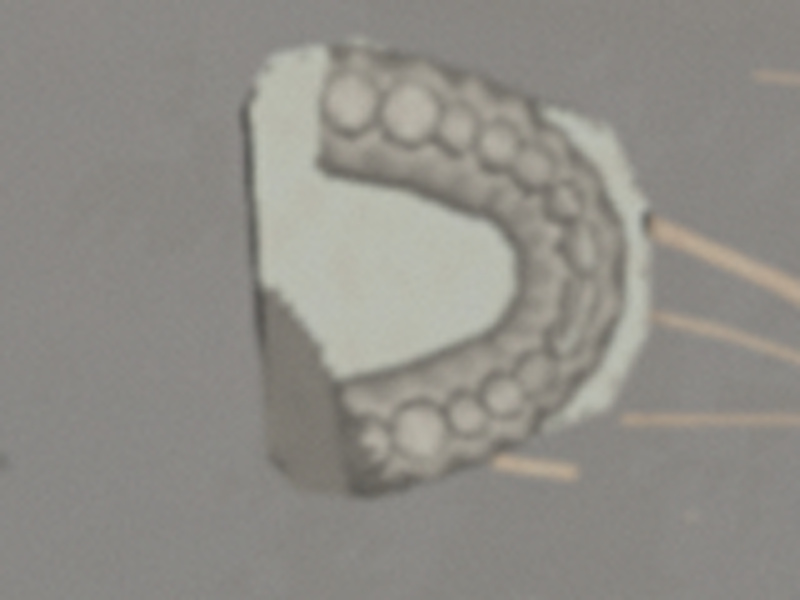

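Run:
```python
import pickle;from h import *
p,s,T=pickle.load(open('w2.pkl','rb'))
f=lambda x,y:onz(p,235+(x+.5)/5-.5,43+(y+.5)/5-.5,.015,T)[:2]
pts={k:f(*v) for k,v in dict(h1=(250,105),h2=(271,455),f1=(649,210),f2=(650,322),xt=(345,42),xb=(365,494)).items()}
for k,v in pts.items(): print(k,v.round(4))
d=pts['h1']-pts['h2'];print(np.hypot(*d),np.degrees(np.arctan2(-d[1],-d[0])),np.degrees(np.arctan2(d[1],d[0])))
hm=(pts['h1']+pts['h2'])/2;fm=(pts['f1']+pts['f2'])/2;print(hm,fm,fm-hm,np.hypot(*(fm-hm)),(hm+fm)/2)
print('widest',np.hypot(*(pts['xt']-pts['xb'])))
```

```text
h1 [0.4801 0.2873]
h2 [0.5363 0.2953]
f1 [0.4892 0.3549]
f2 [0.507  0.3578]
xt [0.469  0.3019]
xb [0.5414 0.3123]
0.05679667954077123 8.044882796110668 -171.95511720388933
[0.5082286  0.29129377] [0.49810642 0.35637096] [-0.01012219  0.06507719] 0.06585969124801867 [0.50316751 0.32383236]
widest 0.07309104950251509
```

Run:
```python
import pickle;from h import *
p,s,T=pickle.load(open('w2.pkl','rb'))
H=np.array(p['hand_eye']);print(H.round(4).tolist(),p['mtx'][0])
for y in (0,-.008,-.013,-.02):
  print(y,[proj(p,np.array([x,y,z]),H).round(0).tolist() for x in(-.011,.011) for z in(-.0427,.0427)])
i=p['img'][230:400,100:540];cv2.imwrite('pics/w2f.png',cv2.resize(i,None,fx=1.8,fy=1.8))
```

```text
[[-0.0, 0.9445, 0.3286, -0.0858], [-0.0007, -0.3286, 0.9445, -0.1438], [1.0, -0.0002, 0.0007, 0.0002], [0.0, 0.0, 0.0, 1.0]] [291.14704266   0.         316.10599483]
0 [[238.0, 243.0], [393.0, 243.0], [242.0, 277.0], [389.0, 276.0]]
-0.008 [[235.0, 250.0], [396.0, 250.0], [239.0, 285.0], [393.0, 285.0]]
-0.013 [[232.0, 254.0], [399.0, 254.0], [236.0, 290.0], [395.0, 290.0]]
-0.02 [[228.0, 262.0], [403.0, 261.0], [233.0, 299.0], [398.0, 299.0]]
```

View pics/w2f.png

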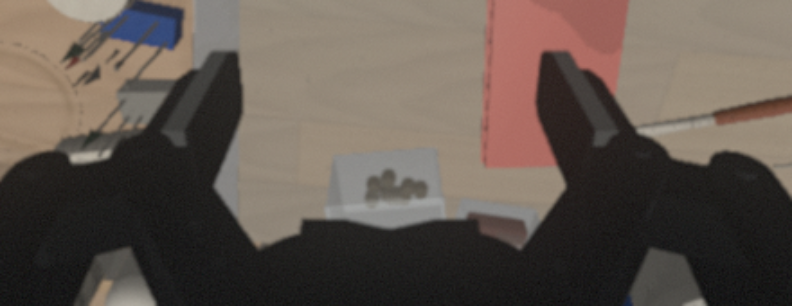

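send_rows([
  [-4.4, 0, 0.4, -0.033],
  [-8.76, 0, 0.85, -0.033],
  [-8.76, 4, 0.85, -0.033],
  [-8.76, 8, 0.85, -0.033],
  [-8.76, 8.5, 0.85, -0.033],
  [-8.76, 8.5, 0.85, -0.033],
], fingers=8.2, grip_force=40)

```text
time: 3.0
eef_pos: [0.5035, 0.3245, 0.0475]
orientation: [0.705, -0.705, -0.05, 0.05]
force: [-0.4, 0.4, 1.0]
grip_width: 0.959
```

```bash
python3 snap.py w3 plaster_model
```

```text
3.0 [0.5035 0.3245 0.0475] [[0.99, 0.0, -0.14], [0.14, 0.0, 0.99], [0.0, -1.0, 0.0]] 0.9586427698506561 [-0.4  0.4  1. ]
cam [0.418 0.313 0.191]
plaster_model [([472, 182, 123, 104], 0.75), ([261, 177, 103, 110], 0.66)]
```

View pics/w3.png

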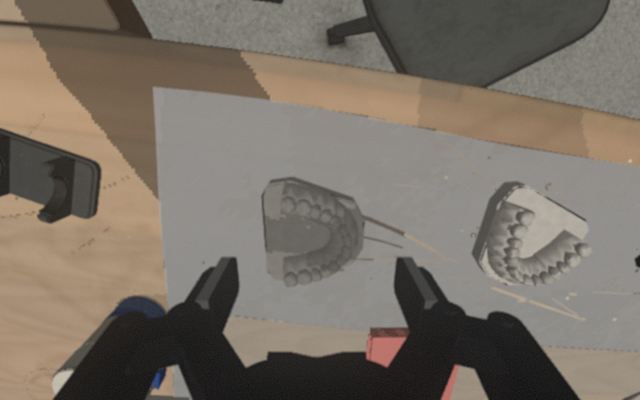

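send_rows([
  [0, 2.5, 0, 0],
  [0, 4.4, 0, 0],
  [0, 4.8, 0, 0],
  [0, 4.8, 0, 0],
])

```text
time: 3.5
eef_pos: [0.504, 0.3245, -0.0006]
orientation: [0.706, -0.705, -0.05, 0.049]
force: [0.1, 0.4, 0.9]
grip_width: 0.959
```

send_rows([
  [0, 0, 0, 0],
  [0, 0, 0, 0],
  [0, 0, 0, 0],
  [0, 0, 0, 0],
  [0, 0, 0, 0],
  [0, 0, 0, 0],
], fingers=6.2)

```text
time: 4.1
eef_pos: [0.5043, 0.3247, 0.0002]
orientation: [0.706, -0.705, -0.05, 0.049]
force: [-2.9, -1.9, 11.6]
grip_width: 0.761
```

send_rows([
  [0, -0.3, 0, 0],
  [0, -0.6, 0, 0],
  [0, -2, 0, 0],
  [0, -4, 0, 0],
  [0, -6, 0, 0],
  [0, -6, 0, 0],
])

```text
time: 4.7
eef_pos: [0.5048, 0.3251, 0.0618]
orientation: [0.706, -0.705, -0.051, 0.048]
force: [0.3, 0.2, -1.3]
grip_width: 0.766
```

```bash
python3 snap.py w4 plaster_model
```

```text
4.7 [0.5048 0.3251 0.0618] [[0.99, 0.004, -0.14], [0.14, 0.003, 0.99], [0.004, -1.0, 0.002]] 0.7655646601500828 [ 0.3  0.2 -1.3]
cam [0.419 0.313 0.205]
plaster_model [([247, 200, 134, 143], 0.9), ([464, 170, 112, 102], 0.61)]
```

View pics/w4.png

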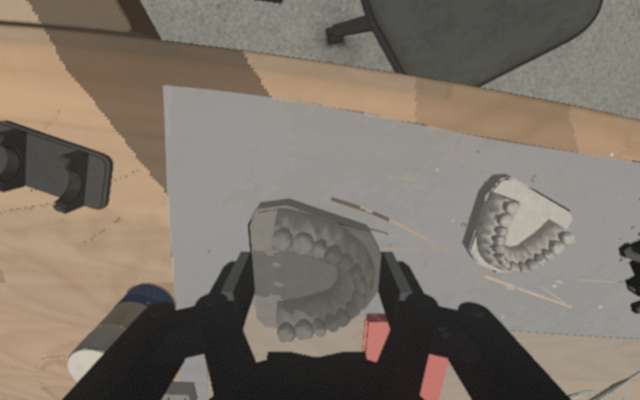

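send_rows([
  [0, -4.5, 0, 0],
  [0, -9, 0, 0],
  [0.7, -12, -3.5, 0.02],
  [1.5, -14, -8, 0.04],
  [2.4, -15.5, -12.6, 0.06],
  [3.2, -17, -17.2, 0.08],
  [4, -18, -21.8, 0.1],
  [4.9, -18.8, -26.4, 0.12],
])

```text
time: 5.6
eef_pos: [0.5889, 0.0678, 0.2464]
orientation: [-0.707, 0.707, 0.007, -0.007]
force: [1.2, 0.2, -1.6]
grip_width: 0.766
```

send_rows([
  [0.7, 0, -4, 0.02],
  [1.4, 0, -8, 0.02],
  [2.1, 0, -12, 0.02],
  [2.8, 0, -15.6, 0.02],
  [2.8, 0, -15.6, 0.02],
  [2.8, 0, -15.6, 0.02],
])

```text
time: 6.2
eef_pos: [0.6196, -0.0865, 0.2453]
orientation: [-0.707, 0.707, -0.001, -0.0]
force: [-0.3, 2.2, -1.8]
grip_width: 0.766
```

```bash
python3 snap.py w5 plaster_model duplicating_frame left_wall_tab right_wall_tab front_wall_tab
```

```text
6.2 [ 0.6196 -0.0865  0.2453] [[1.0, -0.002, 0.001], [-0.001, -0.0, 1.0], [-0.002, -1.0, -0.0]] 0.7659431427961609 [-0.3  2.2 -1.8]
cam [ 0.534 -0.086  0.389]
plaster_model [([247, 200, 132, 143], 0.6)]
duplicating_frame [([236, 57, 188, 158], 0.84)]
left_wall_tab [([364, 113, 61, 84], 0.56)]
right_wall_tab [([231, 116, 60, 88], 0.85), ([270, 58, 112, 60], 0.26)]
front_wall_tab [([267, 57, 116, 59], 0.92)]
```

View pics/w5.png

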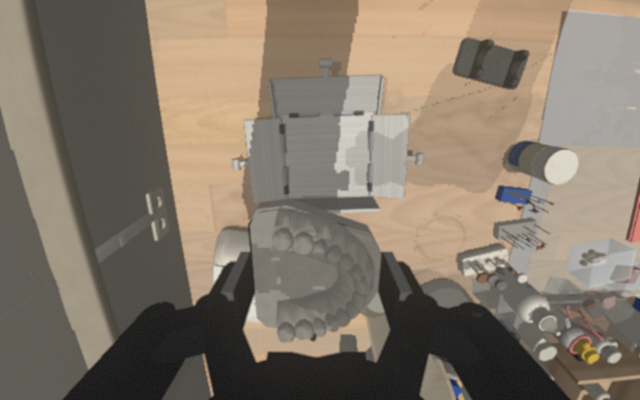

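Run:
```python
import pickle;from h import *
p,s,T=pickle.load(open('w5.pkl','rb'))
i=p['img'][50:220,225:430];cv2.imwrite('pics/w5c.png',cv2.resize(i,None,fx=3.9,fy=3.5,interpolation=cv2.INTER_CUBIC))
```

```text
(no output)
```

View pics/w5c.png

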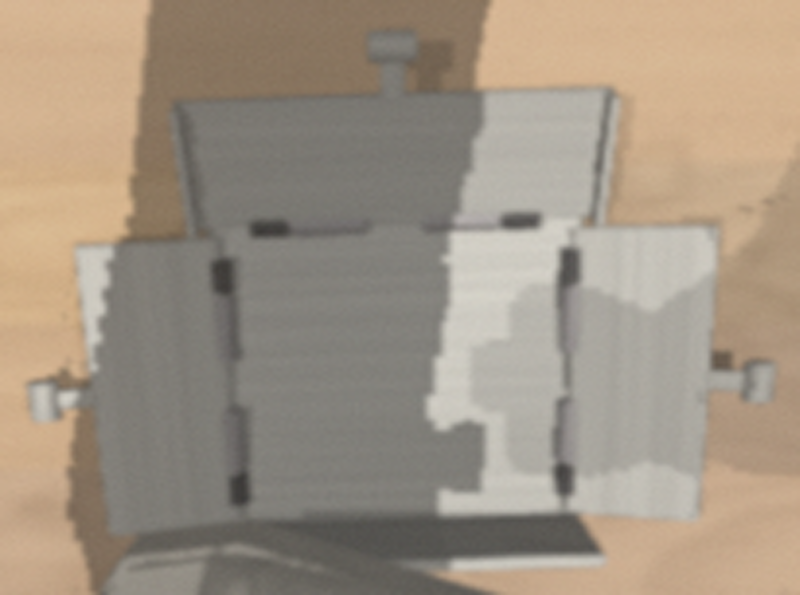

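```bash
cat > fit.py <<'E'
import pickle;from h import *
from scipy.optimize import least_squares
p,s,T=pickle.load(open('w5.pkl','rb'))
px=lambda x,y:(225+(x+.5)/3.9-.5,50+(y+.5)/3.5-.5)
obs=[((-.117,0,.0125),(392,46)),((0,-.117,.0125),(45,400)),((0,.117,.0125),(760,380)),
((-.0535,.102,.015),(718,228)),((.0535,.102,.015),(697,516)),((-.0535,-.102,.015),(77,243)),((.0535,-.102,.015),(113,533))]
def W(q,P):
    c,s_=np.cos(q[2]),np.sin(q[2]);return np.array([q[0]+c*P[0]-s_*P[1],q[1]+s_*P[0]+c*P[1],P[2]])
def res(q): return np.concatenate([proj(p,W(q,P),T)-np.array(px(*c)) for P,c in obs])
if __name__=='__main__':
    r=least_squares(res,[.604,-.076,0]);print(r.x,np.degrees(r.x[2]));print(r.fun.reshape(-1,2).round(1).tolist())
    # top camera check
    d=pickle.load(open('d0.pkl','rb'))['top']
    for P in((-.117,0,.0125),(0,-.117,.0125),(0,.117,.0125),(0,0,.008)): print(P,W(r.x,P).round(4),proj(d,W(r.x,P)).round(1))
    w4,s4,T4=p,s,T
E
python3 fit.py
python3 - <<'E'
import pickle;from h import *
p,s,T=pickle.load(open('w5.pkl','rb'))
i=p['img'][190:350,230:400];cv2.imwrite('pics/w5m.png',cv2.resize(i,None,fx=3.5,fy=3.5,interpolation=cv2.INTER_CUBIC))
d=pickle.load(open('d0.pkl','rb'))['top']
i=d['img'][160:240,340:435];cv2.imwrite('pics/t0f.png',cv2.resize(i,None,fx=7,fy=7,interpolation=cv2.INTER_CUBIC))
E
```

```text
[ 0.60829919 -0.07125242  0.03068501] 1.7581216903352401
[[0.3, 0.0], [2.4, -1.2], [-3.0, -1.0], [-0.3, 0.6], [-0.2, -0.3], [0.7, 1.6], [-0.0, -0.6]]
(-0.117, 0, 0.0125) [ 0.4914 -0.0748  0.0125] [387.5 229.1]
(0, -0.117, 0.0125) [ 0.6119 -0.1882  0.0125] [422.9 189.8]
(0, 0.117, 0.0125) [0.6047 0.0457 0.0125] [348.1 193.1]
(0, 0, 0.008) [ 0.6083 -0.0713  0.008 ] [385.4 191.6]
```

View pics/w5m.png

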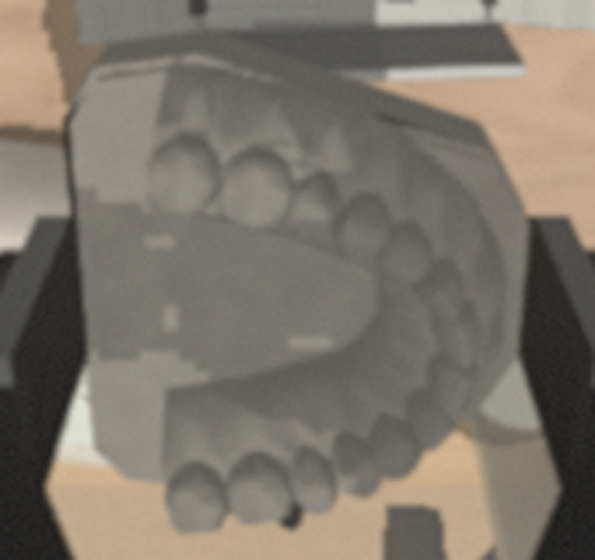

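View pics/t0f.png

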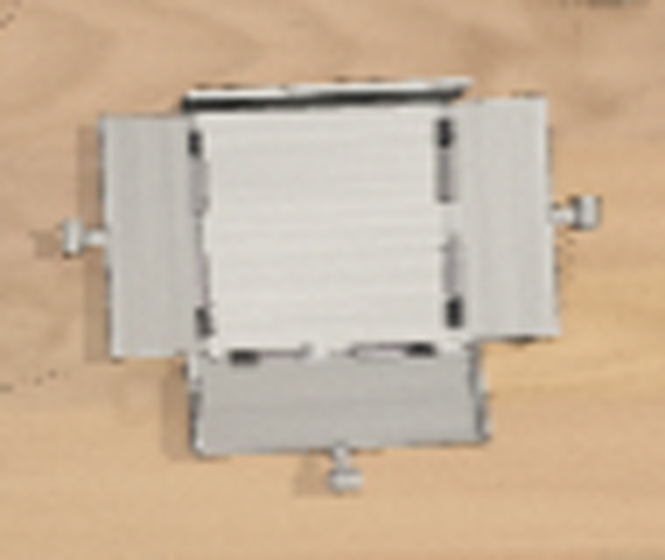

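Run:
```python
import pickle;from h import *
p,s,T=pickle.load(open('w5.pkl','rb'));H=np.array(p['hand_eye'])
for n,x,y in [('h1',71,118),('h2',97,450),('f1',527,215),('f2',521,360),('xt',200,55)]:
    u,v=230+(x+.5)/3.5-.5,190+(y+.5)/3.5-.5
    o,d=ray(p,u,v,H)
    for yy in(-.015,): print(n,(o+d*(yy-o[1])/d[1]).round(4))
print(p['k1'])
```

```text
h1 [-0.0292 -0.015  -0.0318]
h2 [ 0.0279 -0.015  -0.0323]
f1 [-0.0141 -0.015   0.0323]
f2 [ 0.0108 -0.015   0.0333]
xt [-0.0385 -0.015  -0.0137]
-0.052819749189245015
```

send_rows([
  [-1.06, 0, 1.52, -0.032],
  [-1.06, 4.5, 1.52, -0.032],
  [-1.06, 9, 1.52, -0.032],
  [-1.06, 13.5, 1.52, -0.032],
  [-1.06, 17.5, 1.52, -0.032],
  [-1.06, 20, 1.52, -0.032],
  [-1.06, 21.5, 1.52, -0.032],
  [-1.06, 21.5, 1.52, -0.032],
])

```text
time: 7.3
eef_pos: [0.6086, -0.0702, 0.0299]
orientation: [0.707, -0.707, -0.011, 0.012]
force: [0.0, 0.4, -0.8]
grip_width: 0.762
```

```bash
python3 snap.py w6
```

```text
7.3 [ 0.6086 -0.0702  0.0299] [[0.999, -0.002, -0.033], [0.033, 0.0, 0.999], [-0.002, -1.0, 0.0]] 0.7615124631123604 [ 0.   0.4 -0.8]
cam [ 0.523 -0.073  0.174]
```

View pics/w6.png

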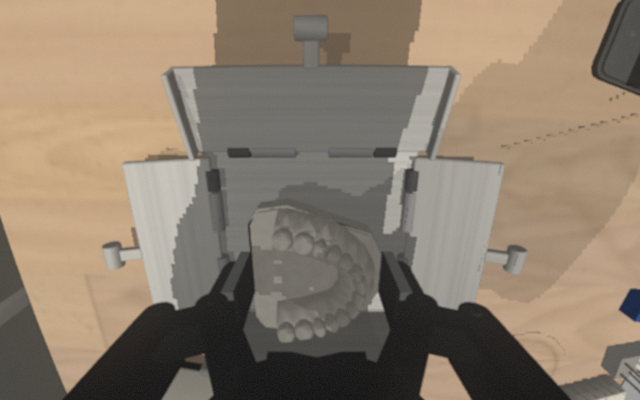

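Run:
```python
import pickle;from h import *
from scipy.optimize import least_squares
import fit
p,s,T=pickle.load(open('w6.pkl','rb'))
obs=[((-.117,0,.0125),(310.5,27)),((0,-.117,.0125),(112,256)),((0,.117,.0125),(515,259.5)),((-.0535,.102,.015),(500.5,163)),((-.0535,-.102,.015),(124.5,163))]
def res(q): return np.concatenate([proj(p,fit.W(q,P),T)-np.array(c) for P,c in obs])
r=least_squares(res,[.604,-.076,0]);print(r.x,np.degrees(r.x[2]));print(r.fun.reshape(-1,2).round(1).tolist())
i=p['img'][0:400,90:540];cv2.imwrite('pics/w6c.png',cv2.resize(i,None,fx=1.75,fy=1.5))
```

```text
[ 0.60914775 -0.07214356  0.03099564] 1.7759194645432188
[[1.6, 8.6], [16.4, -10.9], [-18.2, -13.9], [-7.5, 0.1], [7.3, -0.4]]
```

Run:
```python
import pickle;from h import *
from scipy.optimize import least_squares
import fit
p,s,T=pickle.load(open('w6.pkl','rb'))
A=[((-.117,0,.0125),(310.5,27)),((0,-.117,.0125),(112,256)),((0,.117,.0125),(515,259.5)),((-.0535,.102,.015),(500.5,163)),((-.0535,-.102,.015),(124.5,163))]
B=[(P,fit.px(*c)) for P,c in fit.obs]
for nm,sets in(('A',[(p,T,A)]),('B',[(fit.p,fit.T,B)]),('AB',[(p,T,A),(fit.p,fit.T,B)])):
  def res(q):
    o=[]
    for pp,TT,ob in sets:
      for P,c in ob:
        w=fit.W(q,P); w[2]+=q[3]
        # wall fold angle q[4] for sides
        o.append(proj(pp,w,TT)-np.array(c))
    return np.concatenate(o)
  r=least_squares(res,[.604,-.076,0,0]);print(nm,r.x);print(r.fun.reshape(-1,2).round(1).tolist())
  def res2(q):
    o=[]
    for pp,TT,ob in sets:
      for P,c in ob:
        P=np.array(P); ax=0 if abs(P[0])>.11 else 1; sg=np.sign(P[ax]); a=q[3+ax]
        rr=abs(P[ax])-.057; h=P[2]-.0125
        P2=P.copy();P2[ax]=sg*(.057+rr*np.cos(a)-h*np.sin(a));P2[2]=.0125+rr*np.sin(a)+h*np.cos(a)
        o.append(proj(pp,fit.W(q,P2),TT)-np.array(c))
    return np.concatenate(o)
  r=least_squares(res2,[.604,-.076,0,.1,.1]);print(nm,'fold',r.x);print(r.fun.reshape(-1,2).round(1).tolist())
```

```text
A [ 0.60824221 -0.07204155  0.03118762  0.01233215]
[[1.5, 0.8], [4.2, -2.6], [-5.9, -5.6], [6.3, 3.3], [-6.6, 2.8]]
A fold [ 0.60647036 -0.07203812  0.03120943  0.29840509  0.33420079]
[[1.4, 0.2], [1.0, 1.1], [-2.8, -1.9], [3.6, 0.8], [-3.9, 0.3]]
B [ 0.6077767  -0.07143799  0.03062384  0.00491111]
[[0.3, -1.0], [1.3, -0.8], [-1.8, -0.7], [0.8, 0.4], [0.8, 0.5], [-0.4, 1.4], [-0.9, 0.3]]
B fold [ 0.60623734 -0.07161945  0.02965489 -0.171513    0.24420403]
[[-0.1, -0.0], [0.5, -0.6], [-0.7, -0.4], [0.7, -0.5], [0.5, 0.9], [-0.1, 0.3], [-0.7, 0.5]]
AB [ 0.60801752 -0.07196716  0.03116618  0.01188312]
[[1.7, 0.5], [4.7, -3.3], [-6.1, -6.3], [6.0, 2.7], [-6.0, 2.2], [-0.0, -1.5], [-0.5, 0.5], [-0.4, 0.4], [2.0, 0.9], [1.9, 2.3], [-2.2, 2.0], [-2.4, 2.2]]
AB fold [ 0.60620448 -0.07200905  0.03113289  0.35473735  0.3355468 ]
[[1.5, 0.5], [0.9, 0.8], [-2.6, -2.2], [3.8, 0.3], [-3.9, -0.2], [0.3, -0.7], [0.3, 0.3], [-0.9, 0.3], [0.1, -0.5], [0.1, 1.8], [-0.1, 0.5], [-0.4, 1.6]]
```

View pics/w6c.png

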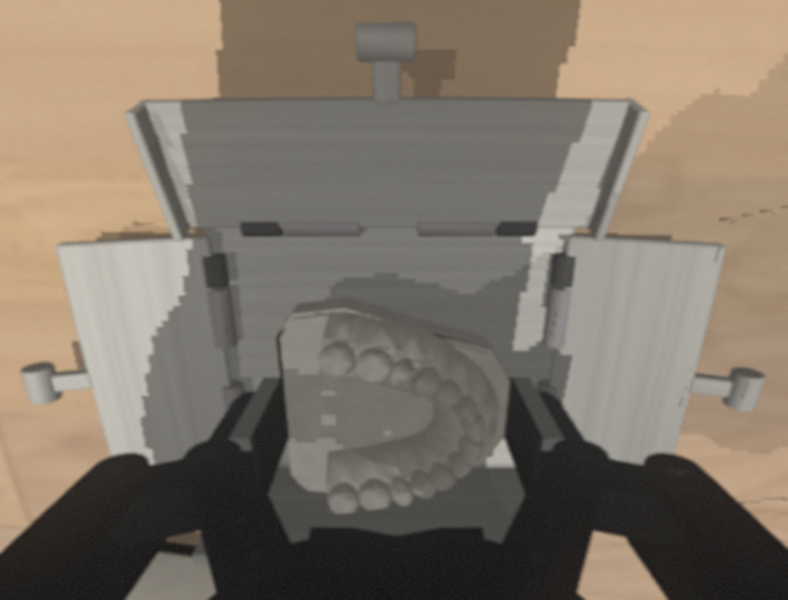

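send_rows([
  [-0.14, 0, -0.18, 0],
  [-0.14, 1.2, -0.18, 0],
  [-0.14, 2.0, -0.18, 0],
  [-0.14, 2.25, -0.18, 0],
  [-0.14, 2.4, -0.18, 0],
  [-0.14, 2.4, -0.18, 0],
])

```text
time: 7.95
eef_pos: [0.608, -0.0724, 0.0072]
orientation: [-0.707, 0.707, 0.011, -0.011]
force: [-0.6, 1.4, -1.1]
grip_width: 0.762
```

send_rows([
  [0, 0.1, 0, 0],
  [0, 0.15, 0, 0],
  [0, 0.15, 0, 0],
])

```text
time: 8.25
eef_pos: [0.6083, -0.0724, 0.0065]
orientation: [0.707, -0.707, -0.012, 0.011]
force: [-3.8, 0.2, 7.1]
grip_width: 0.759
```

send_rows([
  [0, 0, 0, 0],
  [0, 0, 0, 0],
  [0, -0.1, 0, 0],
  [0, -0.1, 0, 0],
], fingers=7.3)

```text
time: 8.65
eef_pos: [0.6082, -0.0724, 0.007]
orientation: [-0.707, 0.707, 0.011, -0.011]
force: [0.6, 1.2, -0.1]
grip_width: 0.852
```

send_rows([
  [0, -1.5, 0, 0],
  [0, -4, 0, 0],
  [0, -8.5, 0, 0],
  [0, -13, 0, 0],
  [1.5, -17, 0, 0],
  [3, -20, 0, 0],
  [3, -20, 0, 0],
  [3, -20, 0, 0],
])

```text
time: 9.45
eef_pos: [0.6381, -0.0714, 0.2079]
orientation: [-0.707, 0.707, 0.012, -0.011]
force: [-0.3, -0.2, -1.1]
grip_width: 0.851
```

```bash
python3 snap.py w7 left_wall_tab right_wall_tab front_wall_tab plaster_model
python3 - <<'E'
import pickle;from h import *
p,s,T=pickle.load(open('w7.pkl','rb'))
i=p['img'][50:200,210:410];cv2.imwrite('pics/w7c.png',cv2.resize(i,None,fx=4,fy=4,interpolation=cv2.INTER_CUBIC))
E
```

```text
9.45 [ 0.6381 -0.0714  0.2079] [[0.999, 0.001, -0.032], [0.032, -0.0, 0.999], [0.001, -1.0, -0.0]] 0.851141339581955 [-0.3 -0.2 -1.1]
cam [ 0.552 -0.074  0.352]
left_wall_tab [([359, 99, 69, 98], 0.89)]
right_wall_tab [([208, 101, 66, 93], 0.73), ([209, 32, 219, 180], 0.53), ([286, 117, 59, 64], 0.51)]
front_wall_tab [([251, 32, 131, 69], 0.87)]
plaster_model [([286, 115, 62, 69], 0.66)]
```

View pics/w7.png

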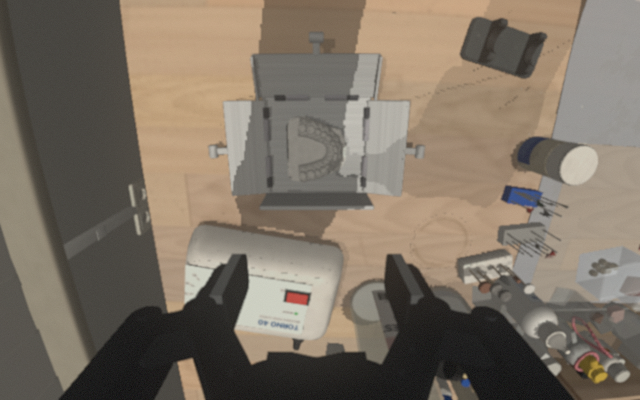

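View pics/w7c.png

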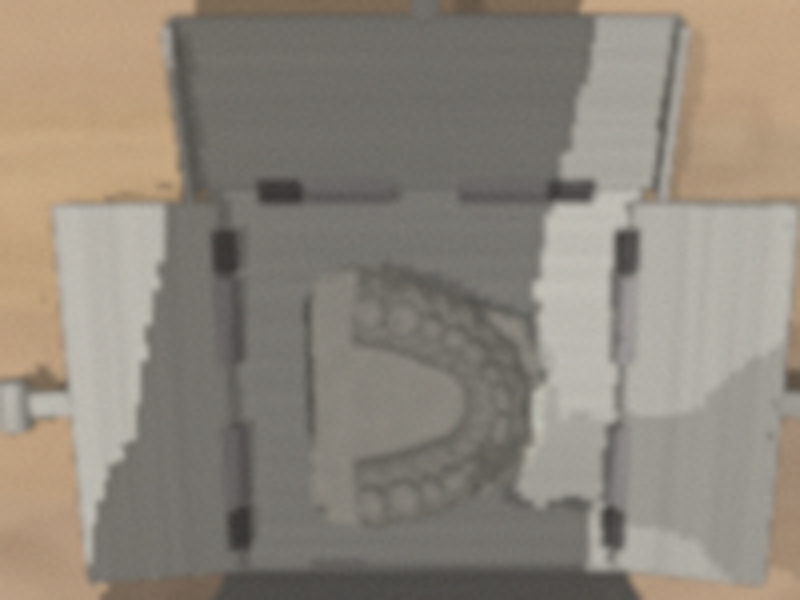

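```bash
cat > fit2.py <<'E'
import pickle,sys;from h import *
from scipy.optimize import least_squares
def Wp(q,P):
    # P: (wall,r,along,h) q: x,y,yaw,af,al,ar
    w,r,al,h=P
    if w=='p': L=np.array([r,al,h])
    else:
        a=q[3+'flr'.index(w)]; d=.057+r*np.cos(a)-h*np.sin(a); z=.0125+r*np.sin(a)+h*np.cos(a)
        L={'f':np.array([-d,al,z]),'l':np.array([al,d,z]),'r':np.array([al,-d,z])}[w]
    c,s=np.cos(q[2]),np.sin(q[2]);return np.array([q[0]+c*L[0]-s*L[1],q[1]+s*L[0]+c*L[1],L[2]])
def solve(sets,q0=(.606,-.072,.031,.3,.3,.3)):
    def res(q): return np.concatenate([proj(p,Wp(q,P),T)-np.array(c) for p,T,ob in sets for P,c in ob])
    r=least_squares(res,q0,loss='soft_l1');return r.x,res(r.x).reshape(-1,2)
E
python3 - <<'E'
from fit2 import *
p5,_,T5=pickle.load(open('w5.pkl','rb'));p6,_,T6=pickle.load(open('w6.pkl','rb'));p7,_,T7=pickle.load(open('w7.pkl','rb'))
a=lambda x,y:(225+(x+.5)/3.9-.5,50+(y+.5)/3.5-.5)
b=lambda x,y:(210+(x+.5)/4-.5,50+(y+.5)/4-.5)
E=.0535
O5=[(('f',.06,0,0),a(392,46)),(('r',.06,0,0),a(43,400)),(('l',.06,0,0),a(760,380)),(('l',.045,-E,.0025),a(718,228)),(('l',.045,E,.0025),a(697,516)),(('r',.045,-E,.0025),a(77,243)),(('r',.045,E,.0025),a(113,533))]
O6=[(('f',.06,0,0),(310.5,27)),(('r',.06,0,0),(112,256)),(('l',.06,0,0),(515,259.5)),(('l',.045,-E,.0025),(500.5,163)),(('r',.045,-E,.0025),(124.5,163))]
O7=[(('f',.06,0,0),(316,37)),(('r',.06,0,0),b(12,407)),(('l',.06,0,0),(418.5,152)),(('l',.045,-E,.0025),b(797,205)),(('l',.045,E,.0025),b(765,583)),(('r',.045,-E,.0025),b(52,203)),(('r',.045,E,.0025),b(92,580))]
q,r=solve([(p5,T5,O5),(p6,T6,O6),(p7,T7,O7)]);print(q.round(4));print(r.round(1).tolist())
q,r=solve([(p7,T7,O7),(p5,T5,O5)]);print(q.round(4));print(r.round(1).tolist())
for w in 'flr': print(w,Wp(q,(w,.06,0,0)).round(4))
pickle.dump(q,open('q.pkl','wb'))
c,s=np.cos(q[2]),np.sin(q[2]);Rm=np.array([[c,-s],[s,c]])
for n,x,y,z in[('h1',312,300,.021),('h2',314,500,.021),('xt',350,264,.021),('xb',365,527,.021),('front',535,378,.021)]:
    w=onz(p7,*b(x,y),z,T7)[:2];print(n,(Rm.T@(w-q[:2])).round(4))
E
```

```text
[ 0.6059 -0.0721  0.0343  0.3902  0.3944  0.32  ]
[[-0.1, -0.5], [0.7, 0.2], [-1.0, 0.3], [-0.3, -1.0], [-0.1, 1.9], [-0.4, 0.5], [-0.5, 1.4], [0.4, 0.5], [1.3, 0.0], [-1.0, -0.3], [4.5, 0.0], [-4.1, -0.5], [-0.0, -0.4], [0.7, -0.4], [0.4, -0.8], [0.3, -1.0], [-0.7, 1.2], [0.0, -0.1], [-0.7, 1.5]]
[ 0.6064 -0.0721  0.031   0.383   0.2568  0.2553]
[[0.3, 0.1], [0.8, -0.8], [0.2, -1.2], [0.8, -0.2], [-0.3, 0.3], [0.0, 0.1], [-1.1, 0.9], [0.2, -0.1], [0.6, -0.3], [-1.1, -0.3], [0.2, -0.5], [0.1, 1.1], [-0.6, 0.5], [-1.0, 0.9]]
f [ 0.4938 -0.0756  0.0349]
l [0.6028 0.0428 0.0277]
r [ 0.61   -0.1871  0.0277]
h1 [-0.0275 -0.0316]
h2 [ 0.0295 -0.0326]
xt [-0.0371 -0.0209]
xb [ 0.0377 -0.0179]
front [-0.006   0.0308]
```

Run:
```python
from cell import env
print(env.observe()['joint_positions'].round(2).tolist())
```

```text
[-0.1, 0.48, 0.22, 1.6, -0.12, 1.08, 1.76]
```

send_rows([
  [-0.4, 0, 1.5, 0.14],
  [-0.8, 0, 3, 0.28],
  [-1.2, 0, 4.5, 0.42],
  [-1.6, 1, 6, 0.56],
  [-2, 2, 7.5, 0.7],
  [-2.4, 3, 9, 0.84],
  [-2.8, 4, 10.5, 0.98],
  [-3.16, 5, 11.5, 1.12],
], fingers=3.4)

```text
time: 10.5
eef_pos: [0.6021, 0.0436, 0.1559]
orientation: [-0.604, 0.604, -0.368, 0.367]
force: [0.5, 0.5, -1.4]
grip_width: 0.399
```

send_rows([
  [0, 1, 0, 0.14],
  [0, 2, 0, 0.28],
  [0, 2.8, 0, 0.42],
  [0, 2.8, 0, 0.451],
  [0, 2.8, 0, 0.451],
])

```text
time: 11.0
eef_pos: [0.6026, 0.0425, 0.1287]
orientation: [-0.508, 0.509, -0.491, 0.491]
force: [0.8, 0.3, 0.0]
grip_width: 0.395
```

```bash
python3 snap.py w8 left_wall_tab
```

```text
11.0 [0.6026 0.0425 0.1287] [[0.034, -0.001, 0.999], [-0.999, -0.001, 0.034], [0.001, -1.0, -0.001]] 0.3953609301384353 [0.8 0.3 0. ]
cam [0.599 0.127 0.272]
left_wall_tab [([256, 196, 121, 59], 0.88)]
```

View pics/w8.png

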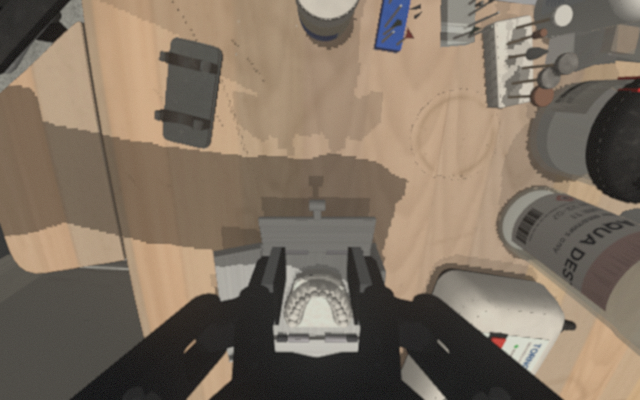

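```bash
cat > arc.py <<'E'
import sys
from fit2 import *
n,w,u,v=sys.argv[1],sys.argv[2],float(sys.argv[3]),float(sys.argv[4])
q=pickle.load(open('q.pkl','rb'));p,s,T=pickle.load(open(n+'.pkl','rb'))
for a in np.arange(-.1,1.7,.1):
    q2=q.copy();q2[3:]=a;P=Wp(q2,(w,.06,0,0));e=proj(p,P,T)
    if abs(e[1]-v)<25: print(round(a,2),P.round(4),e.round(1))
i=p['img'];x,y=int(u),int(v);x=max(x,80)
cv2.imwrite('pics/arc_%s.png'%n,cv2.resize(i[max(y-60,0):y+60,x-80:x+80],None,fx=5,fy=5,interpolation=cv2.INTER_CUBIC))
E
python3 arc.py w8 l 317 207
```

```text
-0.1 [0.6028 0.0445 0.0065] [317.5 191. ]
0.0 [0.6028 0.0448 0.0125] [317.5 192.6]
0.1 [0.6028 0.0445 0.0185] [317.5 194.9]
0.2 [0.6028 0.0436 0.0244] [317.5 197.9]
0.3 [0.6029 0.0421 0.0302] [317.6 201.6]
0.4 [0.6029 0.0401 0.0359] [317.6 206. ]
0.5 [0.603  0.0375 0.0413] [317.6 211.1]
0.6 [0.6031 0.0343 0.0464] [317.6 216.8]
0.7 [0.6032 0.0307 0.0512] [317.6 223.1]
0.8 [0.6033 0.0266 0.0555] [317.6 229.8]
```

View pics/arc_w8.png

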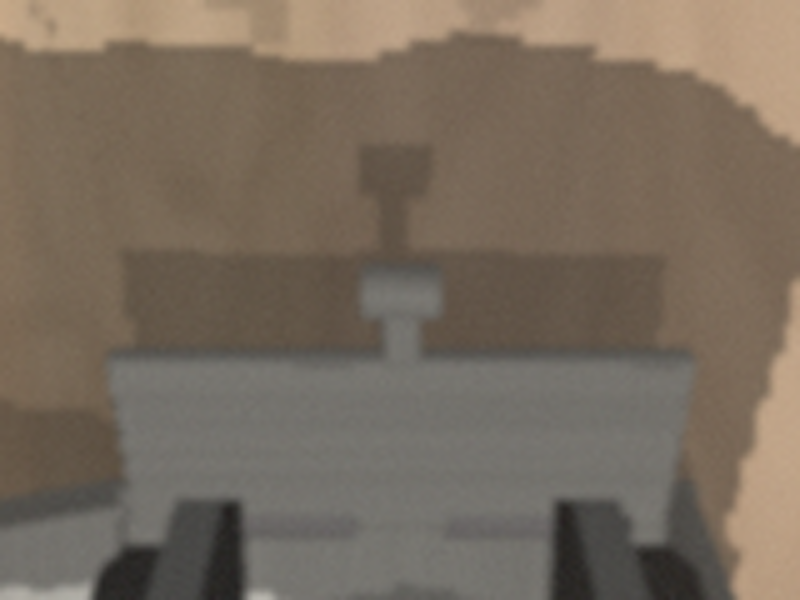

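send_rows([
  [0, 4, 0.02, 0],
  [0, 8, 0.02, 0],
  [0, 9.7, 0.02, 0],
  [0, 10.15, 0.02, 0],
  [0, 10.15, 0.02, 0],
  [0, 10.15, 0.02, 0],
], fingers=3.2)

```text
time: 11.7
eef_pos: [0.604, 0.0425, 0.029]
orientation: [0.509, -0.507, 0.491, -0.492]
force: [-0.5, 0.9, 0.7]
grip_width: 0.378
```

```bash
python3 snap.py w9 left_wall_tab;  python3 arc.py w9 l 317 260
```

```text
11.7 [0.604  0.0425 0.029 ] [[0.032, 0.002, 0.999], [-0.999, 0.0, 0.032], [-0.0, -1.0, 0.002]] 0.3779724930358927 [-0.5  0.9  0.7]
cam [0.6   0.127 0.173]
left_wall_tab [([222, 259, 184, 66], 0.78)]
-0.1 [0.6028 0.0445 0.0065] [315.7 237.9]
0.0 [0.6028 0.0448 0.0125] [315.7 241.8]
0.1 [0.6028 0.0445 0.0185] [315.7 246.9]
0.2 [0.6028 0.0436 0.0244] [315.7 253.2]
0.3 [0.6029 0.0421 0.0302] [315.7 260.7]
0.4 [0.6029 0.0401 0.0359] [315.7 269.4]
0.5 [0.603  0.0375 0.0413] [315.8 279.3]
```

View pics/w9.png

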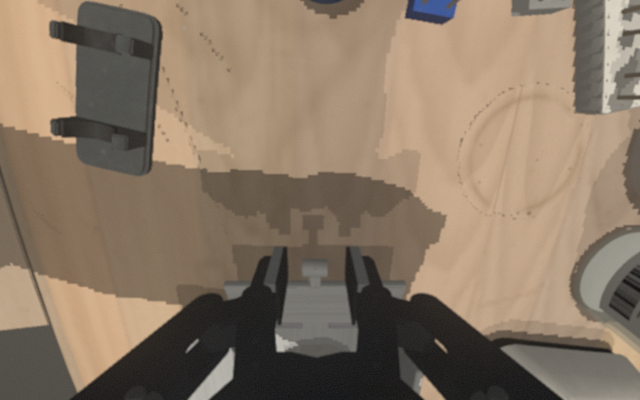

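send_rows([
  [0, 0.3, -0.08, 0],
  [0, 0.3, -0.08, 0],
  [0, 0.3, -0.08, 0],
  [0, 0.3, -0.08, 0],
  [0, 0.3, -0.08, 0],
  [0, 0.3, -0.08, 0],
], fingers=1.0, grip_force=40)

```text
time: 12.4
eef_pos: [0.6029, 0.0427, 0.0248]
orientation: [0.508, -0.508, 0.491, -0.492]
force: [5.4, 1.1, 0.5]
grip_width: 0.143
```

Run:
```python
# arc increments from angle a0 in cm: inward (tool +x = -y for left), up (-tool y)
import numpy as np
for a0 in(.36,):
  for a in np.linspace(a0,1.571,17): print(round(a,3), round(6*(np.cos(a0)-np.cos(a)),2), round(6*(np.sin(a)-np.sin(a0)),2))
```

```text
0.36 0.0 0.0
0.436 0.18 0.42
0.511 0.38 0.82
0.587 0.62 1.21
0.663 0.89 1.58
0.738 1.18 1.93
0.814 1.5 2.25
0.89 1.84 2.55
0.965 2.2 2.82
1.041 2.58 3.06
1.117 2.98 3.28
1.193 3.4 3.46
1.268 3.83 3.61
1.344 4.27 3.73
1.42 4.71 3.82
1.495 5.16 3.87
1.571 5.62 3.89
```

send_rows([
  [0.18, -0.42, 0, 0],
  [0.38, -0.82, 0, 0],
  [0.62, -1.21, 0, 0],
  [0.89, -1.58, 0, 0],
  [1.18, -1.93, 0, 0],
  [1.5, -2.25, 0, 0],
  [1.84, -2.55, 0, 0],
  [1.84, -2.55, 0, 0],
])

```text
time: 13.2
eef_pos: [0.6035, 0.0237, 0.0503]
orientation: [0.508, -0.507, 0.492, -0.493]
force: [7.3, 0.5, -4.2]
grip_width: 0.137
```

```bash
python3 snap.py w10 left_wall_tab
```

```text
13.2 [0.6035 0.0237 0.0503] [[0.032, 0.002, 0.999], [-1.0, -0.0, 0.032], [0.0, -1.0, 0.002]] 0.1374689413587722 [ 7.3  0.5 -4.2]
cam [0.6   0.109 0.194]
left_wall_tab [([224, 258, 182, 24], 0.87)]
```

View pics/w10.png

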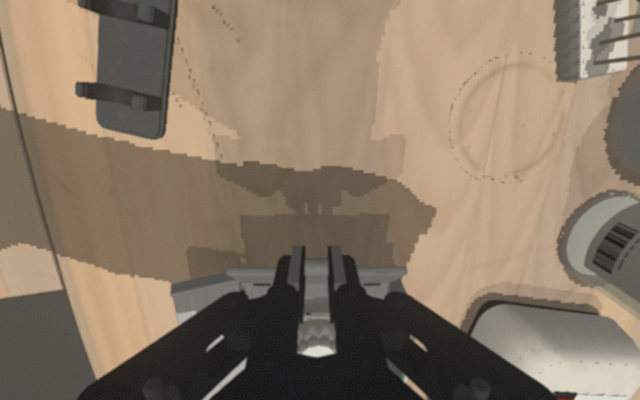

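send_rows([
  [0.36, -0.27, 0, 0],
  [0.74, -0.51, 0, 0],
  [1.14, -0.73, 0, 0],
  [1.56, -0.91, 0, 0],
  [1.99, -1.06, 0, 0],
  [2.43, -1.18, 0, 0],
  [2.87, -1.27, 0, 0],
  [3.32, -1.32, 0, 0],
])

```text
time: 14.1
eef_pos: [0.6047, -0.0082, 0.0636]
orientation: [0.509, -0.507, 0.491, -0.492]
force: [5.0, 6.2, 6.0]
grip_width: 0.143
```

send_rows([
  [0.25, -0.02, 0, 0],
  [0.46, -0.02, 0, 0],
  [0.56, -0.02, 0, 0],
  [0.66, -0.02, 0, 0],
  [0.66, -0.02, 0, 0],
])

```text
time: 14.6
eef_pos: [0.6049, -0.0151, 0.064]
orientation: [0.509, -0.507, 0.491, -0.492]
force: [4.2, 3.4, 6.1]
grip_width: 0.145
```

```bash
python3 snap.py w11 left_wall_tab
```

```text
14.6 [ 0.6049 -0.0151  0.064 ] [[0.033, 0.002, 0.999], [-0.999, 0.001, 0.033], [-0.001, -1.0, 0.002]] 0.14450053360180307 [4.2 3.4 6.1]
cam [0.601 0.07  0.208]
left_wall_tab [([223, 216, 184, 51], 0.68)]
```

View pics/w11.png

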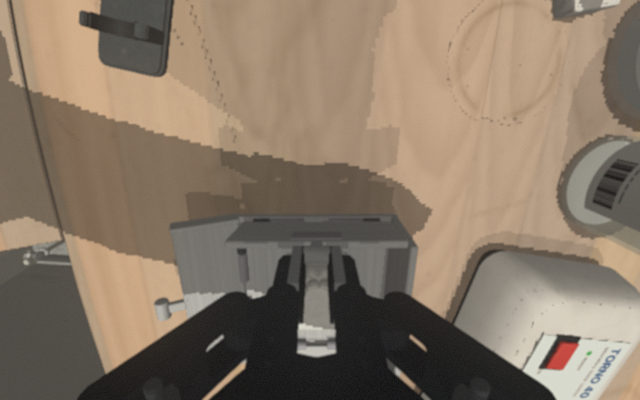

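send_rows([
  [0.2, 0, 0, 0],
  [0.4, 0, 0, 0],
  [0.5, 0, 0, 0],
  [0.5, 0, 0, 0],
])

```text
time: 15.1
eef_pos: [0.6051, -0.0201, 0.064]
orientation: [0.509, -0.507, 0.491, -0.492]
force: [3.4, 2.7, 7.8]
grip_width: 0.137
```

```bash
python3 snap.py w12 left_wall_tab
python3 - <<'E'
from fit2 import *
q=pickle.load(open('q.pkl','rb'));p,s,T=pickle.load(open('w12.pkl','rb'))
for a in(1.3,1.4,1.5,1.571,1.65):
    q[4]=a; print(a,[proj(p,Wp(q,P),T).round(1).tolist() for P in(('l',.06,0,0),('l',.045,-.0535,-.0025),('l',.045,.0535,-.0025),('l',.045,-.0535,.0025),('l',.045,.0535,.0025))])
cv2.imwrite('pics/w12c.png',cv2.resize(p['img'][180:340,200:440],None,fx=3.3,fy=3.3,interpolation=cv2.INTER_CUBIC))
E
```

```text
15.1 [ 0.6051 -0.0201  0.064 ] [[0.032, 0.002, 0.999], [-0.999, 0.001, 0.032], [-0.001, -1.0, 0.002]] 0.13663589165843754 [3.4 2.7 7.8]
cam [0.601 0.065 0.208]
left_wall_tab [([223, 210, 185, 54], 0.64)]
1.3 [[317.3, 229.9], [223.6, 221.1], [410.5, 221.2], [223.8, 229.7], [410.3, 229.8]]
1.4 [[317.3, 241.2], [223.8, 228.9], [410.3, 229.0], [224.3, 237.3], [409.8, 237.4]]
1.5 [[317.3, 252.0], [224.2, 236.5], [409.9, 236.6], [224.9, 244.5], [409.1, 244.6]]
1.571 [[317.3, 259.2], [224.6, 241.7], [409.5, 241.8], [225.5, 249.4], [408.5, 249.4]]
1.65 [[317.2, 266.8], [225.2, 247.2], [408.8, 247.3], [226.3, 254.4], [407.7, 254.5]]
```

View pics/w12c.png

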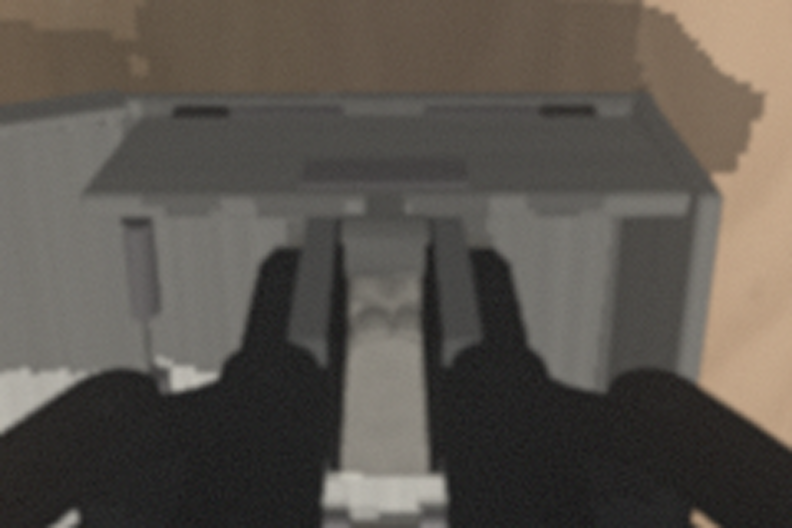

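send_rows([
  [0.2, 0, 0, 0],
  [0.4, 0, 0, 0],
  [0.6, 0, 0, 0],
  [0.6, 0, 0, 0],
])

```text
time: 15.6
eef_pos: [0.6052, -0.0254, 0.0637]
orientation: [0.509, -0.507, 0.492, -0.492]
force: [7.2, 5.9, 2.2]
grip_width: 0.138
```

```bash
python3 snap.py w13 left_wall_tab
python3 - <<'E'
from fit2 import *
q=pickle.load(open('q.pkl','rb'));p,s,T=pickle.load(open('w13.pkl','rb'))
for a in(1.3,1.4,1.5,1.571,1.65):
    q[4]=a; print(a,[proj(p,Wp(q,P),T).round(1).tolist() for P in(('l',.06,0,0),('l',.045,-.0535,-.0025),('l',.045,.0535,-.0025),('l',.045,-.0535,.0025),('l',.045,.0535,.0025))])
cv2.imwrite('pics/w13c.png',cv2.resize(p['img'][180:340,200:440],None,fx=3.3,fy=3.3,interpolation=cv2.INTER_CUBIC))
E
```

```text
15.6 [ 0.6052 -0.0254  0.0637] [[0.033, 0.002, 0.999], [-0.999, 0.001, 0.033], [-0.001, -1.0, 0.002]] 0.13814926056700155 [7.2 5.9 2.2]
cam [0.601 0.059 0.208]
left_wall_tab []
1.3 [[317.6, 220.7], [222.7, 212.6], [411.9, 212.8], [222.9, 221.4], [411.7, 221.6]]
1.4 [[317.5, 232.2], [222.8, 220.5], [411.7, 220.8], [223.3, 229.1], [411.2, 229.3]]
1.5 [[317.5, 243.2], [223.2, 228.2], [411.3, 228.5], [224.0, 236.5], [410.5, 236.7]]
1.571 [[317.5, 250.7], [223.7, 233.6], [410.8, 233.8], [224.6, 241.4], [409.9, 241.6]]
1.65 [[317.4, 258.4], [224.3, 239.2], [410.2, 239.4], [225.4, 246.6], [409.0, 246.8]]
```

View pics/w13c.png

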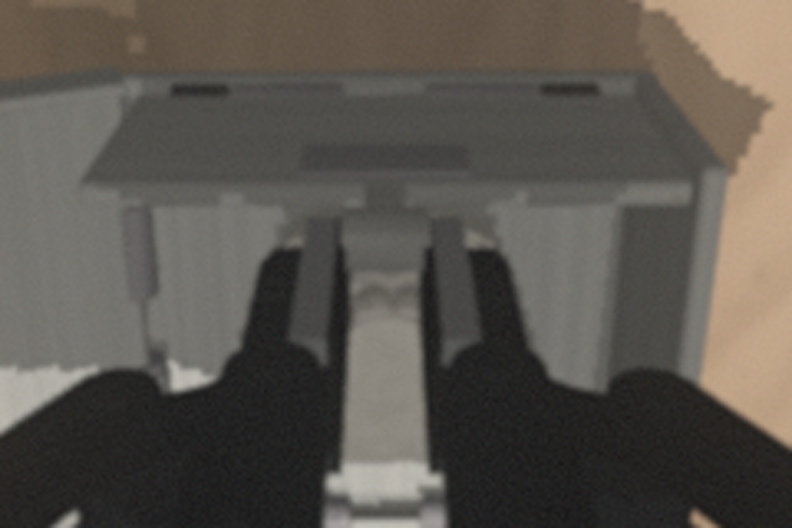

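send_rows([
  [0.2, 0, 0, 0],
  [0.3, 0, 0, 0],
  [0.4, 0, 0, 0],
  [0.4, 0, 0, 0],
])

```text
time: 16.1
eef_pos: [0.6053, -0.0261, 0.0636]
orientation: [0.51, -0.507, 0.492, -0.49]
force: [2.7, 21.6, 4.4]
grip_width: 0.137
```

send_rows([
  [-0.35, 0, 0, 0],
  [-0.35, 0, 0, 0],
  [-0.35, 0, 0, 0],
  [-0.35, 0, 0, 0],
], fingers=3.2)

```text
time: 16.5
eef_pos: [0.6042, -0.0277, 0.0632]
orientation: [-0.508, 0.508, -0.492, 0.492]
force: [-0.8, 0.5, 0.0]
grip_width: 0.375
```

send_rows([
  [0, -2, 0, 0],
  [0, -5, 0, 0],
  [0, -6.5, 0, 0],
  [0, -6.5, 0, 0],
])

```text
time: 16.9
eef_pos: [0.6054, -0.0274, 0.1302]
orientation: [0.509, -0.507, 0.491, -0.493]
force: [-0.3, 0.0, -0.9]
grip_width: 0.377
```

```bash
python3 snap.py w14 left_wall_tab right_wall_tab
python3 - <<'E'
from fit2 import *
q=pickle.load(open('q.pkl','rb'));p,s,T=pickle.load(open('w14.pkl','rb'))
for a in(1.4,1.5,1.571,1.65):
    q[4]=a; print(a,[proj(p,Wp(q,P),T).round(1).tolist() for P in(('l',.06,0,0),('l',.045,-.0535,-.0025),('l',.045,.0535,-.0025),('l',.045,-.0535,.0025),('l',.045,.0535,.0025))])
cv2.imwrite('pics/w14c.png',cv2.resize(p['img'][180:340,200:440],None,fx=3.3,fy=3.3,interpolation=cv2.INTER_CUBIC))
E
```

```text
16.9 [ 0.6054 -0.0274  0.1302] [[0.032, 0.003, 0.999], [-0.999, 0.0, 0.032], [-0.0, -1.0, 0.003]] 0.3767493239604733 [-0.3  0.  -0.9]
cam [0.601 0.057 0.274]
left_wall_tab [([247, 177, 138, 36], 0.88)]
right_wall_tab [([279, 282, 76, 66], 0.88), ([188, 176, 76, 126], 0.3)]
1.4 [[316.7, 190.3], [247.8, 184.7], [385.2, 184.6], [248.0, 191.0], [385.0, 191.0]]
1.5 [[316.6, 198.4], [248.0, 190.4], [385.0, 190.4], [248.4, 196.6], [384.6, 196.6]]
1.571 [[316.6, 203.9], [248.2, 194.4], [384.8, 194.4], [248.7, 200.4], [384.3, 200.4]]
1.65 [[316.6, 209.8], [248.6, 198.7], [384.4, 198.7], [249.1, 204.5], [383.8, 204.5]]
```

View pics/w14.png

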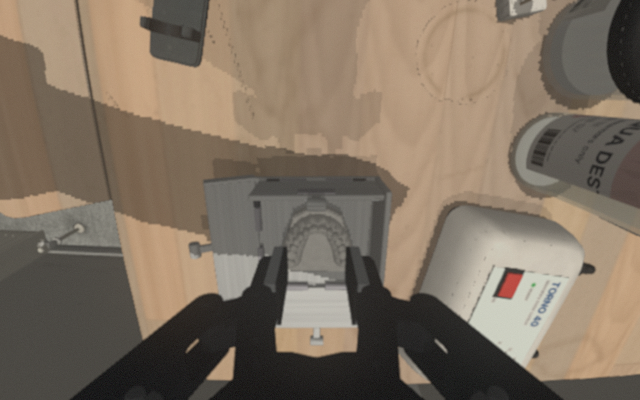

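View pics/w14c.png

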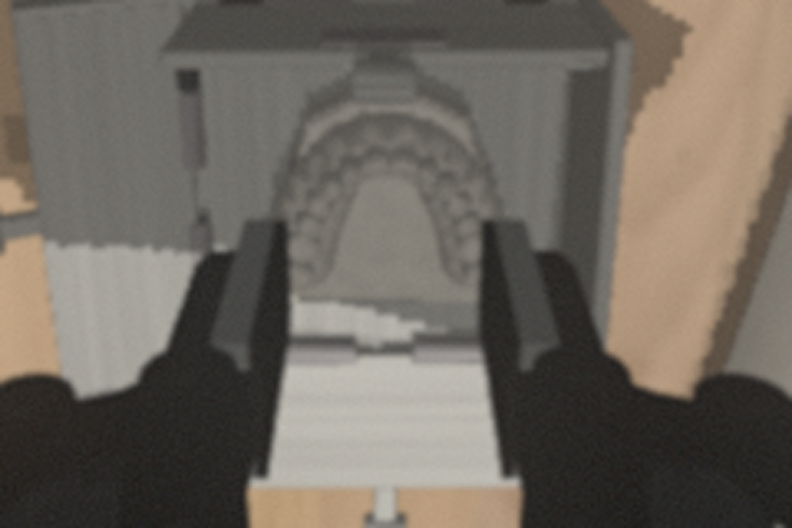

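send_rows([
  [4, 0, 0, 0],
  [8, 0, 0, 0],
  [12, 0, 0, 0],
  [15.5, 0, -0.05, 0],
  [15.96, 0, -0.05, 0],
  [15.96, 0, -0.05, 0],
])

```text
time: 17.65
eef_pos: [0.6082, -0.1878, 0.1271]
orientation: [-0.507, 0.508, -0.493, 0.492]
force: [1.1, 0.2, 0.5]
grip_width: 0.378
```

```bash
python3 snap.py w15 right_wall_tab; python3 arc.py w15 r 317 207
```

```text
17.65 [ 0.6082 -0.1878  0.1271] [[0.03, -0.002, 1.0], [-1.0, -0.0, 0.03], [0.0, -1.0, -0.002]] 0.3776822366764264 [1.1 0.2 0.5]
cam [ 0.605 -0.103  0.271]
right_wall_tab [([257, 130, 124, 77], 0.87)]
-0.1 [ 0.61   -0.1888  0.0065] [319.1 194.6]
0.0 [ 0.61   -0.1891  0.0125] [319.2 196.9]
0.1 [ 0.61   -0.1888  0.0185] [319.2 198.7]
0.2 [ 0.61   -0.1879  0.0244] [319.3 199.8]
0.3 [ 0.6099 -0.1864  0.0302] [319.4 200.4]
0.4 [ 0.6099 -0.1844  0.0359] [319.4 200.3]
0.5 [ 0.6098 -0.1817  0.0413] [319.5 199.5]
0.6 [ 0.6097 -0.1786  0.0464] [319.6 197.9]
0.7 [ 0.6096 -0.175   0.0512] [319.6 195.5]
0.8 [ 0.6095 -0.1709  0.0555] [319.7 192.2]
0.9 [ 0.6093 -0.1664  0.0595] [319.8 188.1]
1.0 [ 0.6092 -0.1615  0.063 ] [319.8 183.2]
```

View pics/arc_w15.png

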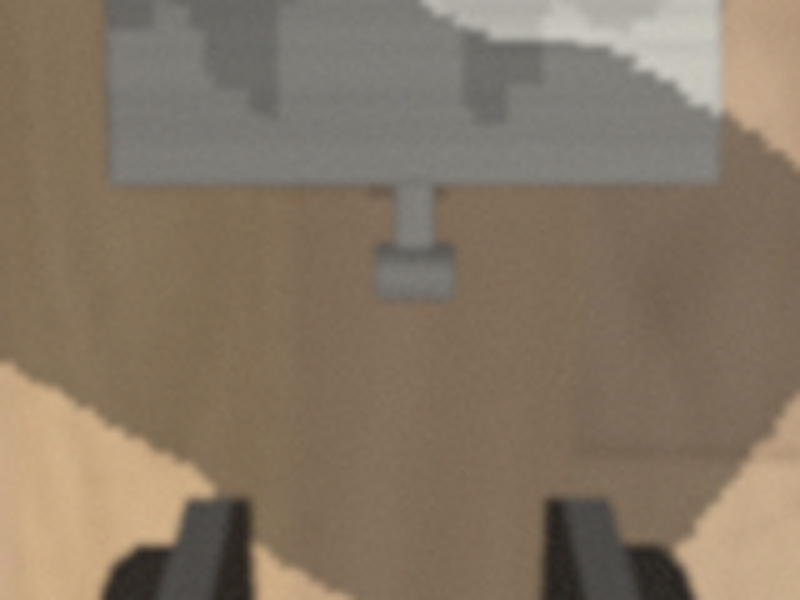

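Run:
```python
from fit2 import *
q=pickle.load(open('q.pkl','rb'))
for n,w in(('w15','r'),('w8','l')):
  p,s,T=pickle.load(open(n+'.pkl','rb'))
  for a in(.2,.3,.4,.5):
    q[3:]=a;A=[proj(p,Wp(q,(w,.045,x,.0025)),T) for x in(-.0535,.0535)]
    print(n,a,np.round(A,1).tolist(),round(abs(A[0][0]-A[1][0]),1),proj(p,Wp(q,(w,.06,0,0)),T).round(1))
```

```text
w15 0.2 [[258.7, 183.4], [380.0, 183.3]] 121.3 [319.3 199.8]
w15 0.3 [[257.7, 183.2], [381.1, 183.2]] 123.4 [319.4 200.4]
w15 0.4 [[256.6, 182.6], [382.3, 182.5]] 125.7 [319.4 200.3]
w15 0.5 [[255.5, 181.3], [383.5, 181.3]] 127.9 [319.5 199.5]
w8 0.2 [[259.3, 213.2], [375.6, 213.6]] 116.3 [317.5 197.9]
w8 0.3 [[258.5, 216.3], [376.4, 216.7]] 117.9 [317.6 201.6]
w8 0.4 [[257.8, 219.9], [377.1, 220.3]] 119.3 [317.6 206. ]
w8 0.5 [[257.1, 223.9], [377.8, 224.4]] 120.7 [317.6 211.1]
```

send_rows([
  [0, 4, 0.2, 0],
  [0, 8, 0.2, 0],
  [0, 9.7, 0.2, 0],
  [0, 10.3, 0.2, 0],
  [0, 10.3, 0.2, 0],
  [0, 10.3, 0.2, 0],
])

```text
time: 18.35
eef_pos: [0.6119, -0.1868, 0.0268]
orientation: [0.508, -0.508, 0.491, -0.492]
force: [0.2, 0.3, 1.0]
grip_width: 0.376
```

```bash
python3 snap.py w16 right_wall_tab; python3 arc.py w16 r 317 260
```

```text
18.35 [ 0.6119 -0.1868  0.0268] [[0.032, 0.002, 0.999], [-0.999, -0.001, 0.032], [0.001, -1.0, 0.002]] 0.37552759651474593 [0.2 0.3 1. ]
cam [ 0.608 -0.102  0.171]
right_wall_tab [([214, 145, 200, 128], 0.63)]
-0.1 [ 0.61   -0.1888  0.0065] [314.4 245.2]
0.0 [ 0.61   -0.1891  0.0125] [314.4 250.2]
0.1 [ 0.61   -0.1888  0.0185] [314.4 254.7]
0.2 [ 0.61   -0.1879  0.0244] [314.3 258.6]
0.3 [ 0.6099 -0.1864  0.0302] [314.3 261.6]
0.4 [ 0.6099 -0.1844  0.0359] [314.2 263.8]
0.5 [ 0.6098 -0.1817  0.0413] [314.2 265. ]
0.6 [ 0.6097 -0.1786  0.0464] [314.1 265.1]
0.7 [ 0.6096 -0.175   0.0512] [314.1 263.8]
0.8 [ 0.6095 -0.1709  0.0555] [314.  261.2]
0.9 [ 0.6093 -0.1664  0.0595] [313.9 256.9]
1.0 [ 0.6092 -0.1615  0.063 ] [313.9 250.9]
1.1 [ 0.609  -0.1563  0.066 ] [313.8 243.1]
```

View pics/arc_w16.png

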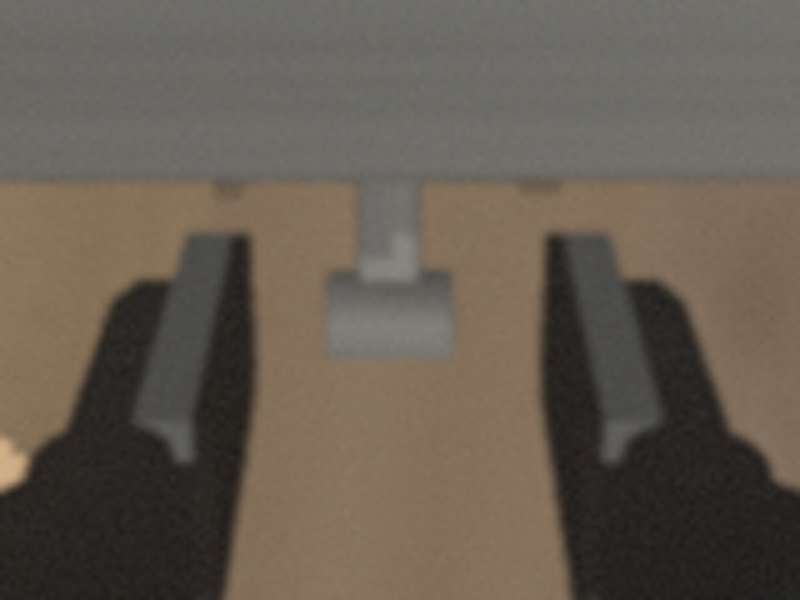

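send_rows([
  [0, 0.15, -0.12, 0],
  [0, 0.15, -0.12, 0],
  [0, 0.15, -0.12, 0],
  [0, 0.15, -0.12, 0],
  [0, 0.15, -0.12, 0],
  [0, 0.15, -0.12, 0],
], fingers=1.0)

```text
time: 19.05
eef_pos: [0.6108, -0.1869, 0.0245]
orientation: [0.508, -0.508, 0.491, -0.493]
force: [4.7, -1.3, 0.7]
grip_width: 0.14
```

send_rows([
  [-0.18, -0.42, 0, 0],
  [-0.38, -0.82, 0, 0],
  [-0.62, -1.21, 0, 0],
  [-0.89, -1.58, 0, 0],
  [-1.18, -1.93, 0, 0],
  [-1.5, -2.25, 0, 0],
  [-1.84, -2.55, 0, 0],
  [-1.84, -2.55, 0, 0],
])

```text
time: 19.85
eef_pos: [0.6101, -0.168, 0.05]
orientation: [0.508, -0.508, 0.491, -0.492]
force: [7.1, -0.3, -2.3]
grip_width: 0.144
```

send_rows([
  [-0.36, -0.27, 0, 0],
  [-0.74, -0.51, 0, 0],
  [-1.14, -0.73, 0, 0],
  [-1.56, -0.91, 0, 0],
  [-1.99, -1.06, 0, 0],
  [-2.43, -1.18, 0, 0],
  [-2.87, -1.27, 0, 0],
  [-3.32, -1.32, 0, 0],
])

```text
time: 20.65
eef_pos: [0.6093, -0.1365, 0.0639]
orientation: [0.508, -0.507, 0.491, -0.493]
force: [0.7, -5.6, 6.3]
grip_width: 0.132
```

send_rows([
  [-0.25, -0.02, 0, 0],
  [-0.5, -0.02, 0, 0],
  [-0.75, -0.02, 0, 0],
  [-1.0, -0.02, 0, 0],
  [-1.2, -0.02, 0, 0],
  [-1.4, -0.02, 0, 0],
  [-1.4, -0.02, 0, 0],
])

```text
time: 21.35
eef_pos: [0.6087, -0.1215, 0.0639]
orientation: [0.508, -0.507, 0.491, -0.493]
force: [1.5, 0.2, 11.2]
grip_width: 0.118
```

```bash
python3 snap.py w17 right_wall_tab
python3 - <<'E'
from fit2 import *
q=pickle.load(open('q.pkl','rb'));p,s,T=pickle.load(open('w17.pkl','rb'))
for a in(1.3,1.4,1.5,1.571,1.65):
    q[5]=a; print(a,[proj(p,Wp(q,P),T).round(1).tolist() for P in(('r',.06,0,0),('r',.045,-.0535,-.0025),('r',.045,.0535,-.0025),('r',.045,-.0535,.0025),('r',.045,.0535,.0025))])
E
```

```text
21.35 [ 0.6087 -0.1215  0.0639] [[0.032, 0.003, 0.999], [-0.999, -0.001, 0.032], [0.001, -1.0, 0.003]] 0.1183745073655817 [ 1.5  0.2 11.2]
cam [ 0.605 -0.037  0.208]
right_wall_tab [([226, 228, 182, 69], 0.78)]
1.3 [[316.4, 300.9], [230.1, 282.5], [402.4, 282.4], [228.7, 277.2], [403.8, 277.1]]
1.4 [[316.4, 293.8], [228.8, 277.7], [403.7, 277.6], [227.6, 271.6], [405.0, 271.5]]
1.5 [[316.4, 285.7], [227.7, 272.2], [404.8, 272.1], [226.6, 265.4], [405.9, 265.3]]
1.571 [[316.4, 279.3], [227.0, 267.9], [405.5, 267.9], [226.1, 260.6], [406.5, 260.6]]
1.65 [[316.4, 271.7], [226.3, 262.8], [406.2, 262.7], [225.6, 255.1], [406.9, 255.0]]
```

View pics/w17.png

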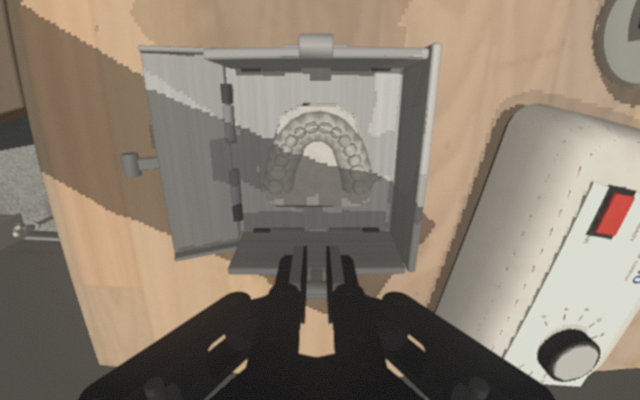

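send_rows([
  [0, 0, 0, 0],
  [0, 0, 0, 0],
  [0, -1.5, 0, 0],
  [0, -2.8, 0, 0],
  [0, -2.8, 0, 0],
  [2, -2.8, 0, 0],
  [4.3, -2.8, 0, 0],
  [4.3, -2.8, 0, 0],
], fingers=3.2)

```text
time: 22.25
eef_pos: [0.6086, -0.1676, 0.0912]
orientation: [-0.507, 0.507, -0.492, 0.493]
force: [-1.1, -0.9, 0.6]
grip_width: 0.37
```

send_rows([
  [0, 0, 0, 0],
  [0, 0, 0, 0],
  [0, 0, 0, 0],
  [0, 1.5, 0, 0],
  [0, 2.8, 0, 0],
  [0, 2.8, 0, 0],
], fingers=0)

```text
time: 22.85
eef_pos: [0.6078, -0.1635, 0.0601]
orientation: [-0.507, 0.509, -0.493, 0.491]
force: [0.1, -0.1, 0.0]
grip_width: -0.001
```

```bash
python3 snap.py w18 right_wall_tab
```

```text
22.85 [ 0.6078 -0.1635  0.0601] [[0.032, -0.003, 0.999], [-0.999, 0.001, 0.032], [-0.001, -1.0, -0.003]] -0.0006296587924051933 [ 0.1 -0.1  0. ]
cam [ 0.605 -0.079  0.204]
right_wall_tab [([220, 172, 200, 64], 0.95)]
```

View pics/w18.png

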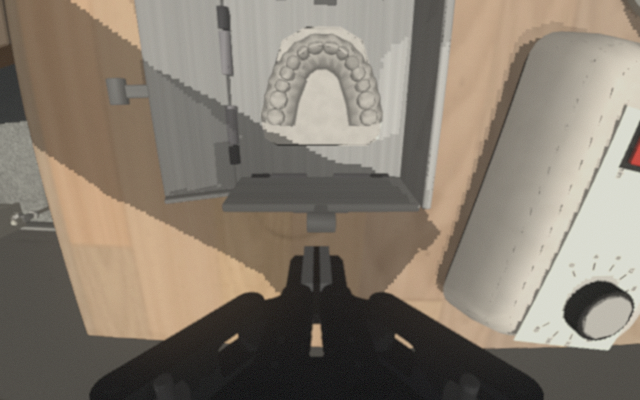

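send_rows([
  [-0.4, 0, 0, 0],
  [-0.8, 0, 0, 0],
  [-1.1, 0, 0, 0],
  [-1.3, 0, 0, 0],
  [-1.5, 0, 0, 0],
  [-1.7, 0, 0, 0],
  [-1.7, 0, 0, 0],
])

```text
time: 23.65
eef_pos: [0.6086, -0.1469, 0.0627]
orientation: [0.508, -0.508, 0.492, -0.492]
force: [-0.6, -0.2, -0.4]
grip_width: -0.004
```

send_rows([
  [-0.15, 0, 0, 0],
  [-0.3, 0, 0, 0],
  [-0.45, 0, 0, 0],
  [-0.45, 0, 0, 0],
])

```text
time: 24.05
eef_pos: [0.6083, -0.1448, 0.0628]
orientation: [-0.507, 0.508, -0.491, 0.493]
force: [0.8, -11.8, -2.4]
grip_width: 0.004
```

send_rows([
  [-0.15, 0, 0, 0],
  [-0.3, 0, 0, 0],
  [-0.3, 0, 0, 0],
  [-0.3, 0, 0, 0],
])

```text
time: 24.45
eef_pos: [0.6082, -0.1443, 0.0629]
orientation: [-0.506, 0.508, -0.491, 0.495]
force: [4.5, -24.2, -5.3]
grip_width: 0.002
```

```bash
python3 snap.py w19 right_wall_tab
python3 - <<'E'
from fit2 import *
q=pickle.load(open('q.pkl','rb'));p,s,T=pickle.load(open('w19.pkl','rb'))
for a in(1.4,1.5,1.571,1.65):
    q[5]=a; print(a,[proj(p,Wp(q,P),T).round(1).tolist() for P in(('r',.06,0,0),('r',.045,-.0535,-.0025),('r',.045,.0535,-.0025),('r',.045,-.0535,.0025),('r',.045,.0535,.0025))])
cv2.imwrite('pics/w19c.png',cv2.resize(p['img'][100:300,190:440],None,fx=3,fy=3,interpolation=cv2.INTER_CUBIC))
E
```

```text
24.45 [ 0.6082 -0.1443  0.0629] [[0.028, 0.002, 1.0], [-1.0, -0.006, 0.028], [0.006, -1.0, 0.001]] 0.001963503771823052 [  4.5 -24.2  -5.3]
cam [ 0.605 -0.059  0.206]
right_wall_tab [([223, 198, 192, 56], 0.9)]
1.4 [[318.7, 259.4], [226.4, 245.5], [410.4, 245.0], [225.0, 238.6], [411.8, 238.1]]
1.5 [[318.7, 250.1], [225.1, 239.3], [411.6, 238.8], [224.0, 231.7], [412.8, 231.2]]
1.571 [[318.7, 243.0], [224.4, 234.5], [412.4, 234.0], [223.4, 226.5], [413.4, 226.0]]
1.65 [[318.7, 234.5], [223.6, 228.9], [413.1, 228.3], [222.9, 220.5], [413.9, 219.9]]
```

View pics/w19c.png

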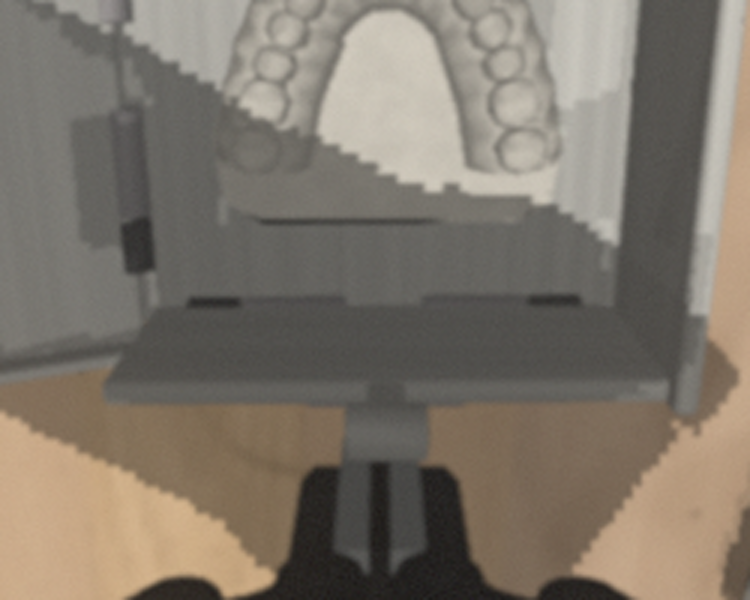

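send_rows([
  [0.9, 0, 0, 0],
  [1.2, -3, 0, 0],
  [1.2, -7, 0, 0],
  [0, -8.7, -1, -0.14],
  [-1.5, -8.7, -3.5, -0.28],
  [-3, -8.7, -6, -0.42],
  [-4.5, -8.7, -8, -0.56],
  [-6, -8.7, -10, -0.7],
], fingers=3.2)

```text
time: 25.35
eef_pos: [0.5054, -0.0821, 0.1497]
orientation: [0.647, -0.647, 0.286, -0.286]
force: [0.3, -0.5, 0.4]
grip_width: 0.377
```

```bash
cat > go.py <<'E'
import sys
from cell import env
from h import *
x,y,z,yaw=map(float,sys.argv[1:5]);s=env.observe();M=Rq(s['orientation'])
d=M.T@(np.array([x,y,z])-s['eef_pos']);cy=np.arctan2(M[1,0],M[0,0])
print(s['eef_pos'].round(4),'yaw',round(np.degrees(cy),2),'shift cm',(d*100).round(2),'turn',round(-(np.radians(yaw)-cy),3))
E
python3 go.py 0.492 -0.0756 0.13 1.78
```

```text
[ 0.5054 -0.0821  0.1497] yaw -47.72 shift cm [-1.38  1.97 -0.55] turn -0.864
```

send_rows([
  [-0.4, 0.5, -0.1, -0.14],
  [-0.8, 1, -0.3, -0.28],
  [-1.38, 1.5, -0.55, -0.42],
  [-1.38, 1.97, -0.55, -0.56],
  [-1.38, 1.97, -0.55, -0.7],
  [-1.38, 1.97, -0.55, -0.84],
  [-1.38, 1.97, -0.55, -0.864],
  [-1.38, 1.97, -0.55, -0.864],
])

```text
time: 26.15
eef_pos: [0.493, -0.0763, 0.1299]
orientation: [0.707, -0.707, -0.008, 0.008]
force: [0.1, -0.0, 0.1]
grip_width: 0.376
```

```bash
python3 snap.py w20 front_wall_tab; python3 arc.py w20 f 317 207
```

```text
26.15 [ 0.493  -0.0763  0.1299] [[1.0, -0.0, -0.022], [0.022, 0.0, 1.0], [-0.0, -1.0, 0.0]] 0.3762993055444909 [ 0.1 -0.   0.1]
cam [ 0.407 -0.078  0.274]
front_wall_tab [([242, 201, 146, 54], 0.67)]
-0.1 [ 0.4898 -0.0758  0.0065] [316.4 190.1]
0.0 [ 0.4895 -0.0758  0.0125] [316.4 191.6]
0.1 [ 0.4898 -0.0758  0.0185] [316.4 193.9]
0.2 [ 0.4906 -0.0757  0.0244] [316.5 196.9]
0.3 [ 0.4921 -0.0757  0.0302] [316.5 200.5]
0.4 [ 0.4942 -0.0756  0.0359] [316.5 204.9]
0.5 [ 0.4968 -0.0755  0.0413] [316.6 209.9]
0.6 [ 0.4999 -0.0754  0.0464] [316.6 215.6]
0.7 [ 0.5036 -0.0753  0.0512] [316.7 221.8]
0.8 [ 0.5076 -0.0752  0.0555] [316.7 228.5]
```

View pics/w20.png

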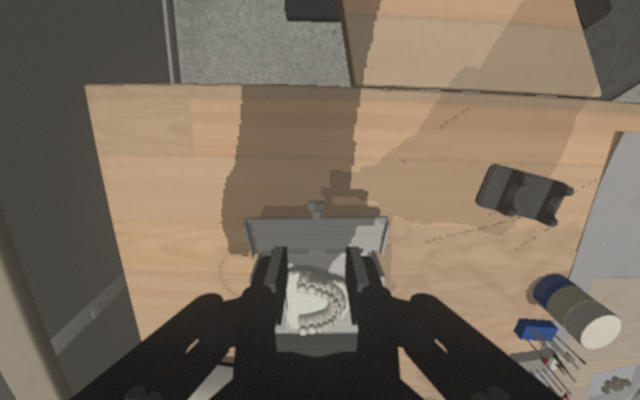

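View pics/arc_w20.png

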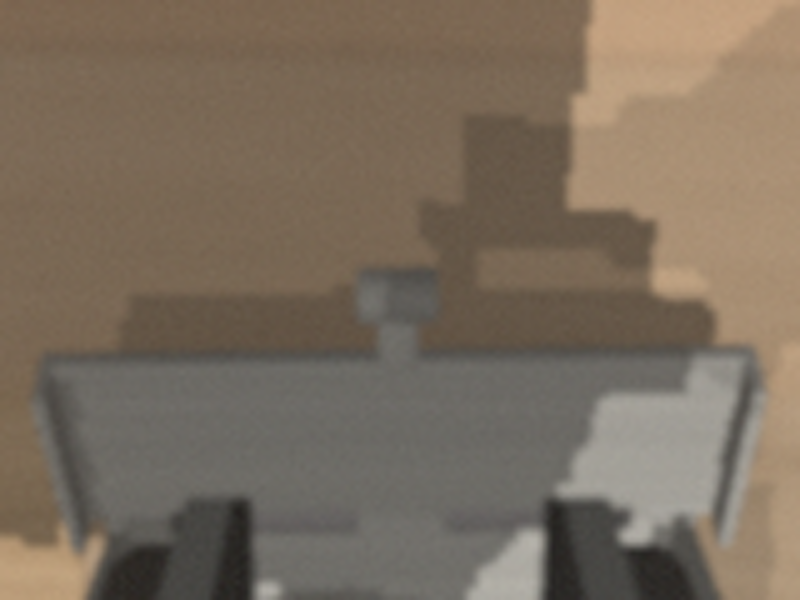

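send_rows([
  [0, 4, 0.07, -0.009],
  [0, 8, 0.07, -0.009],
  [0, 9.7, 0.07, -0.009],
  [0, 10.3, 0.07, -0.009],
  [0, 10.3, 0.07, -0.009],
  [0, 10.3, 0.07, -0.009],
])

```text
time: 26.85
eef_pos: [0.4937, -0.0756, 0.0279]
orientation: [-0.707, 0.707, 0.012, -0.011]
force: [-0.1, -0.0, 0.5]
grip_width: 0.372
```

```bash
python3 snap.py w21 front_wall_tab; python3 arc.py w21 f 317 260
python3 - <<'E'
import numpy as np
a0=.42
for a in np.linspace(a0,1.571,17): print(round(a,3), round(6*(np.cos(a0)-np.cos(a)),2), round(6*(np.sin(a)-np.sin(a0)),2))
E
```

```text
26.85 [ 0.4937 -0.0756  0.0279] [[0.999, 0.001, -0.034], [0.034, -0.0, 0.999], [0.001, -1.0, -0.0]] 0.37207110654830244 [-0.1 -0.   0.5]
cam [ 0.408 -0.078  0.172]
front_wall_tab [([200, 260, 228, 67], 0.95)]
-0.1 [ 0.4898 -0.0758  0.0065] [315.7 236.9]
0.0 [ 0.4895 -0.0758  0.0125] [315.7 240.8]
0.1 [ 0.4898 -0.0758  0.0185] [315.7 246. ]
0.2 [ 0.4906 -0.0757  0.0244] [315.7 252.3]
0.3 [ 0.4921 -0.0757  0.0302] [315.7 259.9]
0.4 [ 0.4942 -0.0756  0.0359] [315.7 268.6]
0.5 [ 0.4968 -0.0755  0.0413] [315.6 278.5]
0.42 0.0 0.0
0.492 0.19 0.39
0.564 0.41 0.76
0.636 0.65 1.12
0.708 0.92 1.45
0.78 1.21 1.77
0.852 1.53 2.07
0.924 1.86 2.34
0.996 2.21 2.59
1.067 2.58 2.81
1.139 2.97 3.0
1.211 3.37 3.17
1.283 3.78 3.31
1.355 4.19 3.41
1.427 4.62 3.49
1.499 5.05 3.54
1.571 5.48 3.55
```

View pics/arc_w21.png

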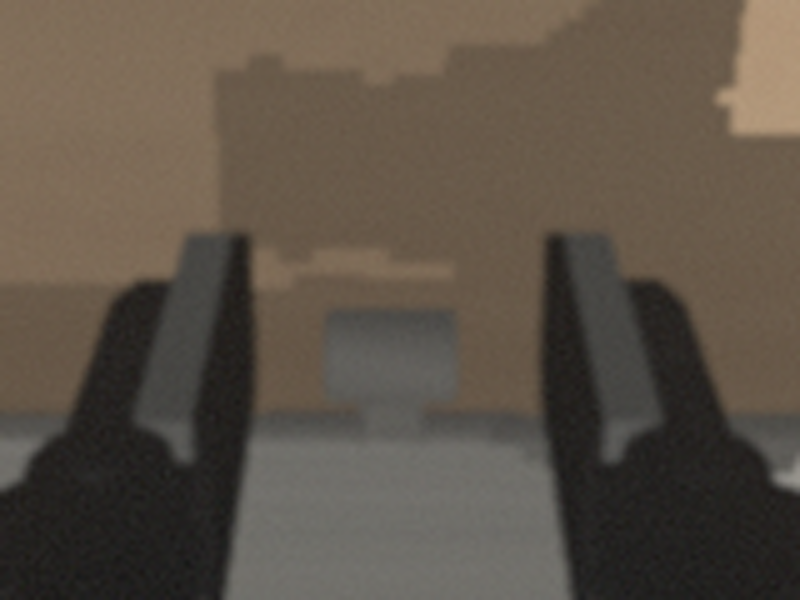

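send_rows([
  [-0.1, 0, 0, 0],
  [-0.1, 0, 0, 0],
  [-0.1, 0, 0, 0],
  [-0.1, 0, 0, 0],
  [-0.1, 0, 0, 0],
  [-0.1, 0, 0, 0],
], fingers=1.0, grip_force=50)

```text
time: 27.55
eef_pos: [0.4921, -0.0763, 0.0272]
orientation: [-0.707, 0.707, 0.012, -0.012]
force: [-0.3, -5.3, 1.5]
grip_width: 0.138
```

send_rows([
  [0.19, -0.39, 0, 0],
  [0.41, -0.76, 0, 0],
  [0.65, -1.12, 0, 0],
  [0.92, -1.45, 0, 0],
  [1.21, -1.77, 0, 0],
  [1.53, -2.07, 0, 0],
  [1.86, -2.34, 0, 0],
  [2.21, -2.59, 0, 0],
])

```text
time: 28.35
eef_pos: [0.5136, -0.0755, 0.0527]
orientation: [-0.707, 0.707, 0.011, -0.012]
force: [0.7, -5.2, -7.5]
grip_width: 0.141
```

send_rows([
  [0.37, -0.22, 0, 0],
  [0.76, -0.41, 0, 0],
  [1.16, -0.58, 0, 0],
  [1.57, -0.72, 0, 0],
  [1.98, -0.82, 0, 0],
  [2.41, -0.9, 0, 0],
  [2.84, -0.95, 0, 0],
  [3.27, -0.96, 0, 0],
])

```text
time: 29.15
eef_pos: [0.5464, -0.0745, 0.0628]
orientation: [-0.707, 0.707, 0.011, -0.012]
force: [-8.4, -3.9, 17.2]
grip_width: 0.128
```

```bash
python3 snap.py w22 front_wall_tab
```

```text
29.15 [ 0.5464 -0.0745  0.0628] [[0.999, -0.001, -0.033], [0.033, -0.001, 0.999], [-0.001, -1.0, -0.001]] 0.12811040665312864 [-8.4 -3.9 17.2]
cam [ 0.461 -0.077  0.207]
front_wall_tab [([383, 246, 34, 128], 0.71), ([204, 223, 222, 39], 0.68), ([208, 217, 222, 161], 0.21)]
```

View pics/w22.png

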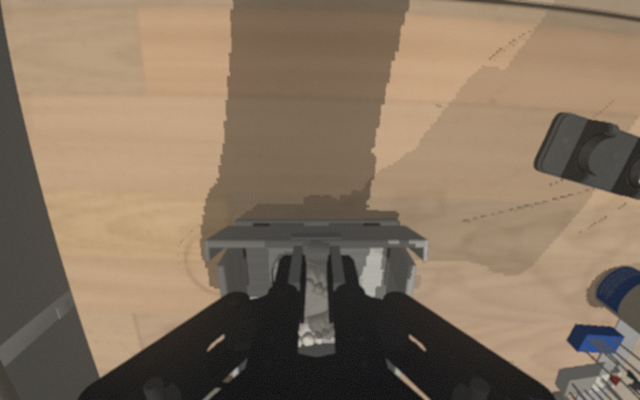

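send_rows([
  [0, 0, 0, 0],
  [0, 0, 0, 0],
  [0, -1.5, 0, 0],
  [0, -2.8, 0, 0],
  [0, -3, 0, 0],
  [-2, -3, 0, 0],
  [-4.0, -3, 0, 0],
  [-4.0, -3, 0, 0],
], fingers=3.2)

```text
time: 30.05
eef_pos: [0.505, -0.0752, 0.0927]
orientation: [0.707, -0.707, -0.012, 0.012]
force: [-0.1, 0.5, 0.0]
grip_width: 0.374
```

send_rows([
  [0, 0, 0, 0],
  [0, 0, 0, 0],
  [0, 0, 0, 0],
  [0, 1.5, 0, 0],
  [0, 2.9, 0, 0],
  [0, 2.9, 0, 0],
], fingers=0)

```text
time: 30.65
eef_pos: [0.506, -0.075, 0.0616]
orientation: [0.707, -0.707, -0.011, 0.013]
force: [-1.1, 0.2, 0.9]
grip_width: -0.0
```

```bash
python3 snap.py w23 front_wall_tab
```

```text
30.65 [ 0.506  -0.075   0.0616] [[0.999, -0.003, -0.034], [0.034, -0.0, 0.999], [-0.003, -1.0, 0.0]] -0.00023794377764940454 [-1.1  0.2  0.9]
cam [ 0.421 -0.078  0.206]
front_wall_tab [([210, 272, 205, 37], 0.92)]
```

View pics/w23.png

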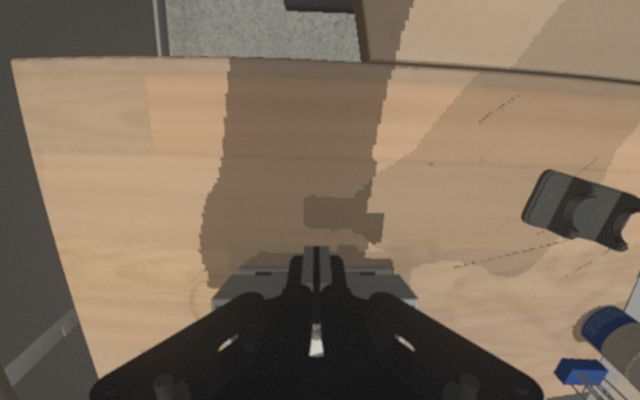

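Fingers are shut and outside the front wall. Now I push it inward.

send_rows([
  [0.5, 0, 0, 0],
  [1, 0, 0, 0],
  [1.4, 0, 0, 0],
  [1.7, 0, 0, 0],
  [2, 0, 0, 0],
  [2.2, 0, 0, 0],
  [2.4, 0, 0, 0],
  [2.4, 0, 0, 0],
])

```text
time: 31.55
eef_pos: [0.5311, -0.0743, 0.0634]
orientation: [-0.707, 0.707, 0.012, -0.012]
force: [-0.7, -0.3, 0.4]
grip_width: -0.002
```

send_rows([
  [0.15, 0, 0, 0],
  [0.3, 0, 0, 0],
  [0.45, 0, 0, 0],
  [0.6, 0, 0, 0],
  [0.6, 0, 0, 0],
])

```text
time: 32.05
eef_pos: [0.5348, -0.0742, 0.0629]
orientation: [0.707, -0.707, -0.01, 0.014]
force: [-14.4, 0.2, 9.2]
grip_width: -0.002
```

send_rows([
  [0.15, 0, 0, 0],
  [0.3, 0, 0, 0],
  [0.3, 0, 0, 0],
  [0.3, 0, 0, 0],
])

```text
time: 32.45
eef_pos: [0.5353, -0.0742, 0.0624]
orientation: [0.707, -0.707, -0.008, 0.015]
force: [-30.5, 0.2, 18.7]
grip_width: -0.002
```

send_rows([
  [-1.2, 0, 0, 0],
  [-2.5, 0, 0, 0],
  [-2.5, -4, 0, 0],
  [-2.5, -8, 0, 0],
  [0, -12, 0, 0],
  [4, -15, 0, 0],
  [8, -16, 0, 0],
  [10, -16, 0, 0],
])

```text
time: 33.25
eef_pos: [0.6431, -0.07, 0.2255]
orientation: [-0.707, 0.707, 0.014, -0.011]
force: [-0.9, 0.3, -1.8]
grip_width: 0.004
```

send_rows([
  [0, 0, 0, 0],
  [0, 0, 0, 0],
])

```text
time: 33.45
eef_pos: [0.6394, -0.0706, 0.2229]
orientation: [-0.707, 0.707, 0.012, -0.012]
force: [-1.5, -0.8, 0.2]
grip_width: -0.002
```

```bash
python3 snap.py w24 plaster_model
python3 - <<'E'
from fit2 import *
q=pickle.load(open('q.pkl','rb'));p,s,T=pickle.load(open('w24.pkl','rb'))
for a in(1.4,1.5,1.571,1.65):
    q[3:]=a; print(a,{w:[proj(p,Wp(q,P),T).round(1).tolist() for P in((w,.06,0,0),(w,.045,-.0535,-.0025),(w,.045,.0535,-.0025),(w,.045,-.0535,.0025))] for w in 'flr'})
cv2.imwrite('pics/w24c.png',cv2.resize(p['img'][30:230,210:430],None,fx=3,fy=3,interpolation=cv2.INTER_CUBIC))
E
```

```text
33.45 [ 0.6394 -0.0706  0.2229] [[0.999, -0.001, -0.034], [0.034, -0.0, 0.999], [-0.001, -1.0, -0.0]] -0.0018405470000332424 [-1.5 -0.8  0.2]
cam [ 0.554 -0.073  0.367]
plaster_model [([284, 116, 61, 62], 0.74)]
1.4 {'f': [[315.6, 83.9], [262.1, 84.8], [369.1, 85.2], [262.2, 90.0]], 'l': [[381.2, 154.4], [381.7, 99.5], [374.8, 199.2], [377.0, 99.5]], 'r': [[249.6, 154.1], [249.5, 99.1], [255.9, 198.8], [254.1, 99.1]]}
1.5 {'f': [[315.6, 90.5], [262.2, 89.5], [368.9, 89.8], [262.4, 94.7]], 'l': [[375.6, 154.5], [377.5, 99.5], [371.0, 199.4], [372.6, 99.4]], 'r': [[255.3, 154.2], [253.6, 99.1], [259.7, 199.1], [258.5, 99.0]]}
1.571 {'f': [[315.6, 95.2], [262.3, 92.8], [368.8, 93.1], [262.6, 98.0]], 'l': [[371.4, 154.5], [374.4, 99.4], [368.2, 199.5], [369.5, 99.4]], 'r': [[259.4, 154.2], [256.7, 99.0], [262.4, 199.2], [261.7, 99.0]]}
1.65 {'f': [[315.5, 100.3], [262.5, 96.5], [368.6, 96.8], [262.8, 101.7]], 'l': [[366.8, 154.5], [370.9, 99.4], [365.1, 199.5], [365.9, 99.3]], 'r': [[264.1, 154.2], [260.2, 99.0], [265.6, 199.2], [265.2, 99.0]]}
```

View pics/w24c.png

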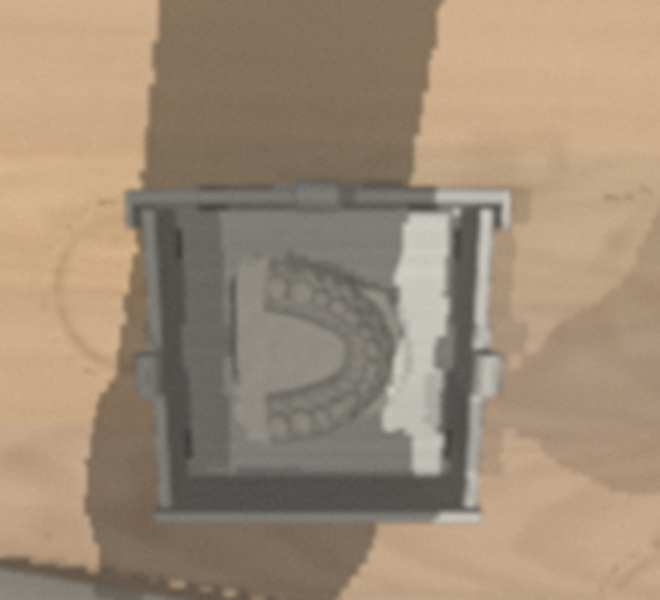

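Run:
```python
from fit2 import *
from cell import env
q=pickle.load(open('q.pkl','rb'));p,s,T=pickle.load(open('w24.pkl','rb'))
c,s_=np.cos(q[2]),np.sin(q[2]);Rm=np.array([[c,-s_],[s_,c]])
b=lambda x,y:(210+(x+.5)/3-.5,30+(y+.5)/3-.5)
for n,x,y in[('h1',236,285),('h2',238,425),('xt',285,254),('xb',280,441),('f',400,345)]:
    print(n,(Rm.T@(onz(p,*b(x,y),.021,T)[:2]-q[:2])).round(4))
print(env.sign_off())
```

```text
h1 [-0.0252 -0.0315]
h2 [ 0.0301 -0.0321]
xt [-0.0368 -0.0125]
xb [ 0.0368 -0.0152]
f [-0.0023  0.0325]
the job is handed in; nothing more can be done
None
```

The plaster model is boxed and the job is handed in, at about 33.5 s of the 67 s allowed. I took the model nearest the base, stood it teeth up on the plate, then raised the left wall, the right wall and last the front wall.

**Right and front walls:** On the right wall the pads slid off the barrel a little before upright. I finished that wall, and then the front wall too, by pushing on the barrel from outside with the fingers shut. All three walls were pushed to their stops, with up to about 31 N sideways at the wrist.

**Last checks (wrist camera):**
- **Model:** it stands within about 1 mm of the plate centre and square to it, clear of all four walls by roughly 17 mm or more.
- **Walls:** the edges and barrels lie within about 1 pixel of where upright walls should appear. The front wall's corner lips lap outside the side walls.
- **Robot:** the gripper is clear above the box and touching nothing.
- **Bystanders:** I never touched the jar or the wax pack, but I took no last picture of them.

**Disagreements:**
- The top camera placed the frame about 5 mm off from the wrist camera. I used the wrist camera.
- The walls did not lie level at first as I had assumed. They stood raised about 0.36 to 0.43 rad, so I adjusted the lifts to suit.

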